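# Close up a rolling mill and put it into reverse past the lockout collar

## Robot

A 6-joint arm with a two-finger parallel gripper is mounted at the origin on a cart in front of the work surface, level with it; the furniture and walls round the work are solid. World frame = base frame: x ahead of the robot, y to its left, z up, the work surface at z = 0. Lengths are in m, angles in rad, forces in N, time in s.
With the tool pointing down it reaches from about 0.3 to 0.75 m from the base axis. Payload 8.5 kg.
Tool frame: the origin (TCP) lies between the finger pads; the fingertips stand bot.finger_overhang ahead of it and the grasp point (between the pads) is the TCP (bot.finger_overhang is the distance from the TCP to the fingertips, in m); z points along the fingers, y is the direction in which the jaws open and shut (so a half turn about z gives the same grasp; the last joint's range is limited). The gripper opens to 88 mm and grips with 3 to 60 N. Pads are 18 mm wide; open, the fingers measure 123 mm over their backs; the gripper's body (75 mm by 187 mm) begins 45 mm behind the grasp point.
Start: joints at [-1.427, 0.381, 1.297, -0, 1.464, -0.215], TCP at [0.193, -0.515, 0.258] pointing down, gripper open.
Joint ranges: [-3.11, 3.11], [-0.89, 2.33], [0.22, 2.48], [-1.42, 4.56], [0.17, 2.85], [-2.88, 2.88]. Speed limits (rad/s): [2.39, 2.39, 3.14, 3.14, 3.14, 3.14].

## Interface

Orientations are given as a rotation vector (axis times angle).
In Python, from plant import bot gives the robot as it stands.
- The arm moves only by the tool move_arm, never from a script. Its argument "moves" is a list of rows, each a list of 7 numbers: the gripper's target within -1 to 1 (fully open at 1, half-way at 0, shut at -1), then the shift along the world's x, y, z in cm, then the turn, a rotation vector about the world's x, y, z in units of 8 degrees (1.0 is 8 degrees). A call has 1 to 8 rows; each row is the pose to reach, as a shift and turn from the pose measured when the call began; what a row does not reach only later rows make up. A row lasts 1/10 s, in which the tool goes at most 50 mm and 8.59 degrees, less where a joint would pass 70% of its speed; a pose out of reach is approached as far as the arm can. A call with a gripper value outside its range is refused whole. The fingers move at their own pace and stop on an object; "force" is the grip in N (left out, the last holds). Time passes only in rows, so rows that repeat a pose let the fingers close. It gives the time, the measured TCP pose, the force and the opening at its end, in the units of the state.
- bot.get_state(): the state, without advancing time (a new reading comes with each control period).
- bot.capture(name): name is "scene" or "top" or "wrist"; returns a dict with "img" (384x512x3 uint8, red, green, blue), "camera_matrix" (3x3 intrinsics, pixels), "k1" (the pictures are not rectified: a ray, as slopes to the right and down, at radius r is drawn at 1 + k1 r^2 times it, then the intrinsics apply), "T" (4x4, takes a point from camera to world coordinates); the wrist camera has in their place "mount" (4x4, takes a point from camera to tool coordinates, whose origin is the TCP and whose axes are the flange's). Camera axes: x right, y up, looking along -z (the intrinsics and any distortion apply to the point x, -y, -z); pixel columns grow to the right and rows downward; lengths in m; the calibration is good to about 2 mm. A picture is of the moment at which its call begins: read the wrist's pose just before it. There is no depth.
- bot.sign_off(): hands the job in, once; it reports no verdict.
The state is a dict: "time_s": time; "joints": joint angles; "qvel": joint speeds; "joint_efforts": joint torques, N m; "position": TCP position; "tcp_rot": TCP orientation; "contact_force": force on the tool from outside, world axes, zero at the start; "moment": the same for the moment, N m; "width": finger opening in m.
Only numpy, scipy, OpenCV 4.12 (cv2) and the standard library are available. Lean on these libraries where they do the work, as an engineer would, in place of code of your own. Each camera call takes 0.05 s, during which the arm holds its last target.

## Task

A brass strip has been left half-way through the small rolling mill and the mill must be set to back it out. First put the gear cover back on the gear case: with its handle side up and its far edge raised, hook the lip at its front under the ledge on the front side of the case, nearest the robot, then swing the cover down until it lies flush over the gears. Only then lift the lockout collar on the direction lever, push the lever through the blocked gate to the reverse end (to the left, over the cover), let the collar drop home in its pocket there, and leave the ring clamp, the pot, the powder jar and the flux cup where they stand.

Things in the scene. Friction and masses are not known exactly. Their poses are not given: they have to be found in the camera images.
- mill: Grey bench rolling mill, fixed, 283 x 222 mm, 151 high (lever 227). Origin on the bench under the middle of the gear well; own x points from the mill's front (roughly facing the robot) to its back, y to the left as seen from the front, z up; 'mill' numbers below are mm in this frame. Lever box on the right: x -52..52, y -162..-50, top z 90; motor behind it, x to 118, z below 73.
- stand_top (a point): Middle of the top of the roll stand behind the gear case: (140, 0, 140) in the mill. The stand fills x 91..190, y -44..44, its screws reach z 151; the brass strip sticks out of it to y -75 and 39 at z 79.
- well_rim (a point): Middle of the open gear well at the level of its flat rim: (0, 0, 90) in the mill. Gear case x -75..72, y -50..50; well x -45..50, y -36..36; gears in it stay below z 83. A wall at the front of the case (x -75..-64) rises to z 104 and carries the ledge.
- cover_seat (a point): Where the cover's origin lies when the cover is home, with the mill's axes: (0, 0, 82) in the mill. Home, the cover has play of -3 to +3 mm along x and 3 mm either way along y.
- ledge (a point): Middle of the lower rear edge of the ledge: (-53, 0, 99) in the mill. Ledge 5 mm thick, 86 wide, overhanging 11 mm; under it a slot 9 mm high above the rim (z 90) and 11 mm deep, open to the back.
- gear_cover: Loose aluminium gear cover, about 0.24 kg, right way up on the bench to the left of the mill. Origin under its middle at the level of its ribs' lower edges (its feet); x runs from its lip (front, -x) to its back. In its frame, mm: plate x -47..62, y -42..42, z 8..13; lip x -61..-47, y -32..32, z 8..12.
- cover_ribs (a point): Lower edge of the cover's rear rib, (44, 0, 0) in the cover. Ribs z 0..8 under the plate: one across at x 42..47 (y -28..28), two along at y 29..33 and -33..-29 (x -30..47). They go inside the well, so the cover cannot be slid in flat nor laid straight down: lip first, back raised 10 to 20 degrees, then down.
- cover_grip (a point): Centre of the cover's dark bar handle, (4, 0, 36) mm in the cover, close to its centre of mass: bar 12 (along x) x 56 (along y) x 14 mm high, 16 mm clear above the plate, on two posts at y -22 and 22.
- cover_lip (a point): Middle of the lower front edge of the cover's lip, (-61, 0, 8) mm in the cover's frame.
- lever (a joint): Direction lever, hinge about the mill's x axis through lever_pivot, rad. 0 = upright, neutral, against the gate; negative leans right (-y; forward, to -0.38), positive left (+y, over the cover; reverse, to 0.43). Stays where left (friction 0.22 N m). Collar down: free from -0.38 to 0, blocked at 0; in reverse it lies at 0.37 to 0.43. Starts on the forward side.
- collar (a joint): Lockout collar sliding up along the lever, m: 0 down, 0.017 fully up. A spring presses it down (2.7 N down, 5.3 N up). Its square foot stands 8 mm deep in the gate drum's slot; lifted 10 mm or more it clears the gate's neck, past which it springs down into the reverse pocket. Released on top of the neck it stays up.
- gate_neck (a point): Crest of the neck in the slot of the steel gate drum, at lever angle 0.195, 70 mm from the pivot; the neck is 8 mm long and 12 mm wide: the stem passes, the collar's foot (18 x 16 mm) does not. Drum: radius 70 about lever_pivot, x -24..24 in the mill, crest z 115.
- collar_flange (a point): On the lever's axis at the underside of the collar's flange, 120 mm from the pivot when down. Flange 44 mm across and 5 mm thick, above it a tapered hub, 27 to 21 mm, reaching 12 mm above the flange's underside; below it a round sleeve 18 mm across, 46 mm long, free all round down to the drum.
- lever_knob (a point): Centre of the lever's black knob, 22 mm across, 170 mm from the pivot; it begins 152 mm and ends 182 mm from the pivot. Stem 9 mm.
- lever_pivot (a point): Axis of the lever: (0, -100, 45) in the mill.
- ring_clamp: Wooden ring clamp, 22x120x22 mm, lying in front of the mill; leave alone. Origin under its middle.
- small_pot: Clear screw pot, 41 mm across, 22 mm high; leave alone. Origin under its middle.
- powder_jar: White plastic jar, 60 mm across, 119 mm high, standing beyond the cover; leave alone. Origin under its middle.
- flux_cup: Small dark cup, 28 mm across, 17 mm high, left of the upright divider board; leave alone. Origin under its middle.
- divider_end (a point): Top of the near end of the fixed upright divider board that stands between the cover and the mill: 161 mm high, with a wooden bar 36 mm wide along its top; from this point it runs straight away from the robot to the right, along (0.78, -0.63) in world x, y.

How it is judged:
On the way, in this order (a step that is already met when the one before it is completed fails the run):
1. the gear cover lies flush on the case, lip under the ledge, while the lever is still short of the gate (z of gear_cover in the frame of cover_seat below 0.0025 m and angle between the z axis of gear_cover and the z axis of mill, either way round below 0.03 rad and x of cover_lip in the frame of ledge below -0.003 m and z of cover_lip in the frame of ledge below -0.004 m and horizontal distance between gear_cover and cover_seat below 0.006 m and value of joint lever below 0.08 rad), for 0.2 s.
2. the collar is held up while the lever passes the gate's neck (value of joint collar above 0.006 m and value of joint lever above 0.12 rad).
At the end, for the whole second after the job is handed in: Lever at the reverse end (over 0.35 rad), collar down (under 3 mm); cover still and flush: within 2.5 mm of seated height, level to 0.03 rad, within 6 mm of its seat, lip at least 3 mm under the ledge. Clamp, pot, jar and cup within 25 mm of where they stood (value of joint lever above 0.35 rad and value of joint collar below 0.003 m and z of gear_cover in the frame of cover_seat below 0.0025 m and angle between the z axis of gear_cover and the z axis of mill, either way round below 0.03 rad and x of cover_lip in the frame of ledge below -0.003 m and z of cover_lip in the frame of ledge below -0.004 m and horizontal distance between gear_cover and cover_seat below 0.006 m and linear speed of gear_cover below 0.02 m/s); the robot touches nothing.
It fails at once if the lever goes through the gate while the gear cover is not on (value of joint lever above 0.12 rad and (z of gear_cover in the frame of cover_seat above 0.006 m or horizontal distance between gear_cover and cover_seat above 0.01 m)).
It fails at once if a bystander is moved (distance of any of ring_clamp, small_pot, powder_jar, flux_cup from where it was at the start of the episode above 0.025 m).
It also fails if it takes over 69 s, if anything falls off the work surface, if the arm or the gripper's body presses on something with over 40 N, if the wrist force passes 120 N, or if a joint passes its speed limit or range.

## Working session

There is one attempt and no reset: what is moved stays moved. The work goes in short steps, Python scripts to look and compute and a tool call to move; the robot and the scene stay as the last step left them, time stands still between calls to the robot, and variables do not carry over. Pictures are saved under pics/ and viewed, and the job is handed in when it is done.

Besides the shell and the picture viewer there is one more tool, called after "Emit:" by a JSON object that holds its "fn" and its "kwargs", one argument or row to a line. move_arm: Moves the arm, as the interface text tells. Its arguments: {"type":"object","properties":{"moves":{"type":"array"},"force":{"type":"number"}},"required":["moves"]}

```bash
ls; mkdir -p pics; python3 - <<'E'
from plant import bot
import cv2,numpy as np
s=bot.get_state();print(s);print(bot.finger_overhang)
for n in ["scene","top","wrist"]:
    c=bot.capture(n);cv2.imwrite(f"pics/{n}0.png",c["img"][:,:,::-1])
    np.save(f"{n}0.npy",c,allow_pickle=True)
    print(n,{k:v for k,v in c.items() if k!="img"})
E
```

```text
pics
{'time_s': 0.0, 'joints': array([-1.42729967e+00,  3.81177552e-01,  1.29830163e+00, -1.45121897e-05,
        1.46357472e+00, -2.15317407e-01]), 'qvel': array([-6.51491611e-04,  7.67709572e-05,  1.02008891e-05,  7.24824692e-04,
        5.37368043e-04,  1.47231739e-03]), 'joint_efforts': array([-1.11593199e-03, -4.37932992e+01, -2.24558508e+01,  7.12298602e-02,
        3.53084388e-02, -9.45619536e-05]), 'position': array([ 0.19308668, -0.51470669,  0.25713387]), 'tcp_rot': array([-3.08973126e+00, -5.60346858e-01, -5.97323129e-05]), 'contact_force': array([ 0.31158385,  0.0142426 , -0.10857475]), 'moment': array([ 0.00823875,  0.04755848, -0.01773304]), 'width': 0.08818793462402122}
0.019
scene {'camera_matrix': array([[456.51688714,   0.        , 266.86841237],
       [  0.        , 456.51688714, 190.43131984],
       [  0.        ,   0.        ,   1.        ]]), 'k1': -0.17349408941099248, 'T': array([[-0.68503002,  0.42594979, -0.59101663, -0.02901802],
       [-0.72846243, -0.39076495,  0.5627124 ,  0.39703071],
       [ 0.00873865,  0.81600829,  0.57797414,  0.72633778],
     
[... 371 characters left out ...]
991, -0.178006  ],
       [-0.02417778,  0.14978369,  0.98842313,  1.28821818],
       [ 0.        ,  0.        ,  0.        ,  1.        ]])}
wrist {'camera_matrix': array([[287.07045376,   0.        , 255.25623034],
       [  0.        , 287.07045376, 197.20103039],
       [  0.        ,   0.        ,   1.        ]]), 'k1': -0.05996802777380852, 'mount': array([[-3.77726544e-05,  9.54316352e-01,  2.98798089e-01,
         7.73739009e-02],
       [ 9.99999543e-01, -2.49457925e-04,  9.23146514e-04,
         1.59788080e-04],
       [ 9.55511366e-04,  2.98797987e-01, -9.54315907e-01,
        -1.26792813e-01],
       [ 0.00000000e+00,  0.00000000e+00,  0.00000000e+00,
         1.00000000e+00]])}
```

View pics/scene0.png

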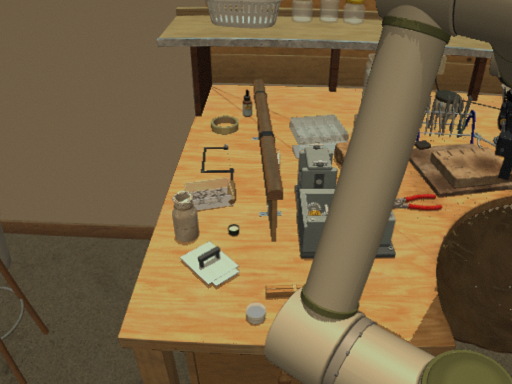

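View pics/top0.png

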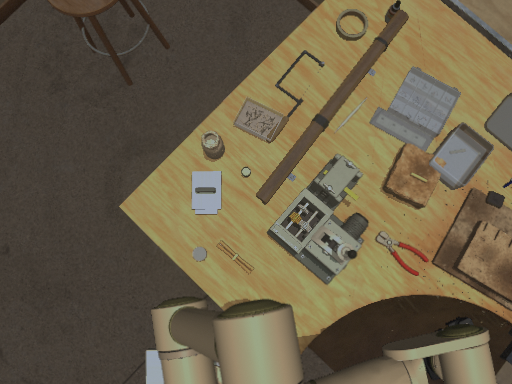

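View pics/wrist0.png

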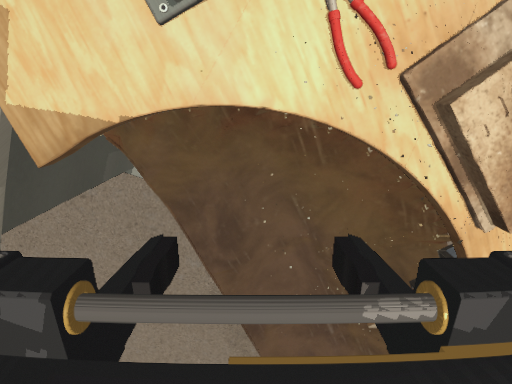

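```bash
cat > h.py <<'E'
import numpy as np,cv2
from scipy.spatial.transform import Rotation as R
def load(f): return np.load(f,allow_pickle=True).item()
def camT(c,pos=None,rot=None):
    if "T" in c: return c["T"]
    T=np.eye(4);T[:3,:3]=R.from_rotvec(rot).as_matrix();T[:3,3]=pos
    return T@c["mount"]
def ray(c,u,v,T):
    K=c["camera_matrix"];d=np.array([(u-K[0,2])/K[0,0],(v-K[1,2])/K[1,1]])
    s=d.copy()
    for _ in range(30): s=d/(1+c["k1"]*(s@s))
    w=T[:3,:3]@np.array([s[0],-s[1],-1.0]); return T[:3,3],w/np.linalg.norm(w)
def plane(c,u,v,T,z):
    o,d=ray(c,u,v,T);return o+d*(z-o[2])/d[2]
def proj(c,P,T):
    p=(np.atleast_2d(P)-T[:3,3])@T[:3,:3];s=np.stack([p[:,0]/-p[:,2],-p[:,1]/-p[:,2]],1)
    s=s*(1+c["k1"]*(s**2).sum(1,keepdims=True));K=c["camera_matrix"]
    return s*[K[0,0],K[1,1]]+[K[0,2],K[1,2]]
def tri(rs):
    A=np.zeros((3,3));b=np.zeros(3)
    for o,d in rs:
        M=np.eye(3)-np.outer(d,d);A+=M;b+=M@o
    p=np.linalg.solve(A,b);return p,[np.linalg.norm((np.eye(3)-np.outer(d,d))@(p-o)) for o,d in rs]
def crop(img,x0,y0,x1,y1,k,f):
    im=cv2.resize(np.ascontiguousarray(img[y0:y1,x0:x1,::-1]),None,fx=k,fy=k,interpolation=cv2.INTER_CUBIC)
    cv2.imwrite(f,im)
E
python3 - <<'E'
from h import *
c=load("top0.npy");crop(c["img"],255,145,385,290,5,"pics/t_mill.png");crop(c["img"],180,160,260,275,5,"pics/t_cov.png")
c=load("scene0.npy");crop(c["img"],170,130,330,330,4,"pics/s_cov.png")
E
```

```text
(no output)
```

View pics/t_mill.png

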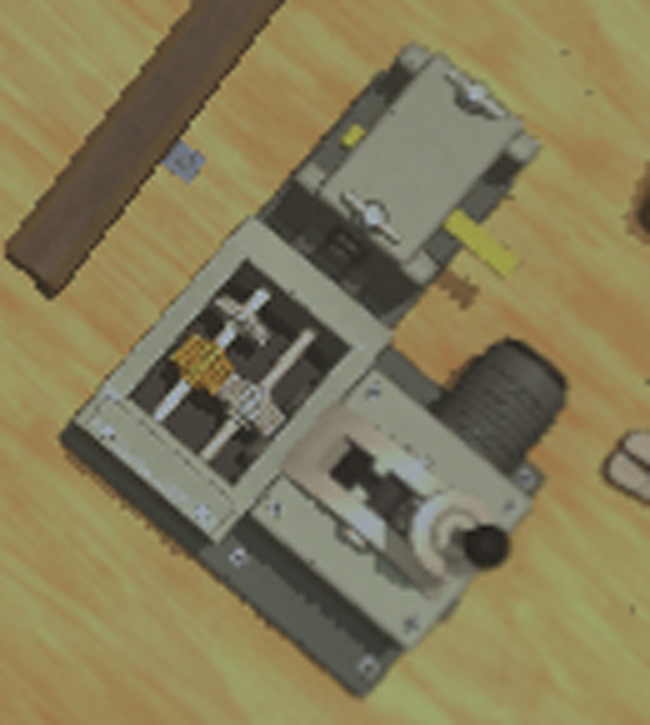

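View pics/t_cov.png

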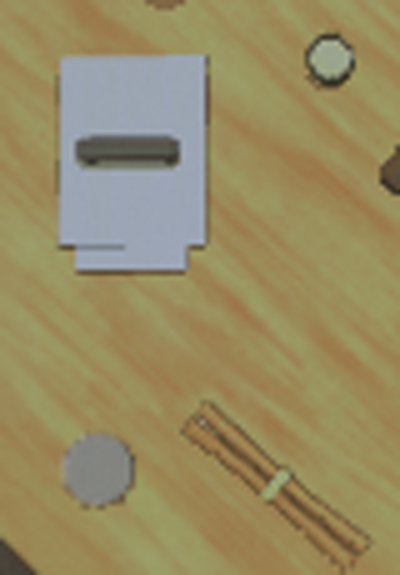

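View pics/s_cov.png

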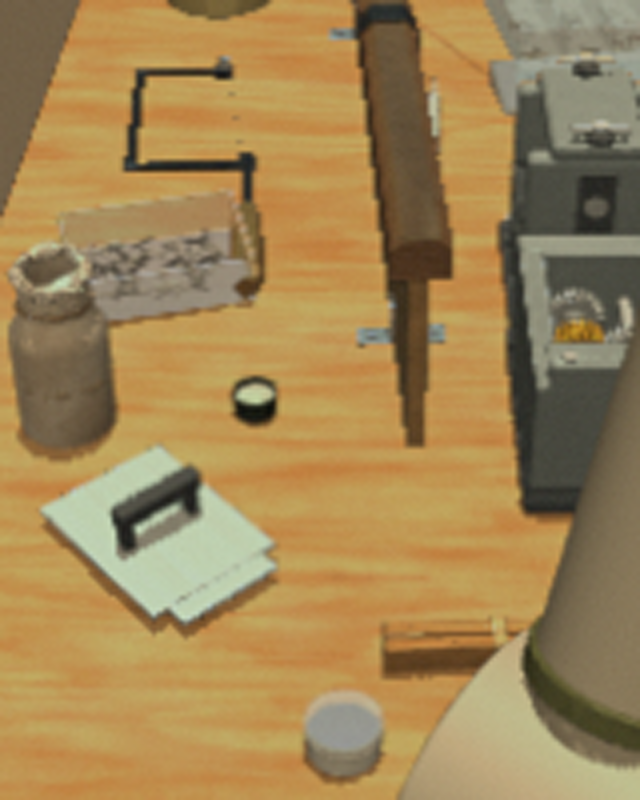

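```bash
python3 - <<'E'
from h import *
from scipy.optimize import least_squares
c=load("top0.npy");T=c["T"]
def cp(x,y,x0,y0,k=5): return ((x+.5)/k-.5+x0,(y+.5)/k-.5+y0)
# mill
pts=[((72,50,90),(250,220)),((72,-50,90),(393,330)),((50,36,90),(245,262)),((50,-36,90),(355,348)),((-53,43,104),(108,393)),((-53,-43,104),(236,503)),((-52,-162,90),(408,648)),((52,-162,90),(536,508))]
M=np.array([p[0] for p in pts])/1000.;U=np.array([cp(*p[1],255,145) for p in pts])
def f(q):
    ca,sa=np.cos(q[2]),np.sin(q[2]);P=M@np.array([[ca,sa,0],[-sa,ca,0],[0,0,1]])+[q[0],q[1],0]
    return (proj(c,P,T)-U).ravel()
r=least_squares(f,[0.4,-0.3,-0.6]);print("mill",r.x,r.fun.reshape(-1,2).round(2).tolist())
# cover
pts=[((62,42,13),(60,57)),((62,-42,13),(208,55)),((-47,42,13),(58,244)),((-47,-42,13),(205,246)),((-61,32,12),(76,272)),((-61,-32,12),(187,270))]
M=np.array([p[0] for p in pts])/1000.;U=np.array([cp(*p[1],180,160) for p in pts])
r=least_squares(f,[0.4,0.1,0]);print("cover",r.x,r.fun.reshape(-1,2).round(2).tolist())
E
```

```text
mill [ 0.49000463 -0.27592259 -0.74631576] [[0.29, -1.75], [0.71, 0.83], [-0.04, -0.53], [-1.14, 0.05], [0.02, 0.43], [-0.28, 0.31], [0.25, 1.55], [0.2, -0.99]]
cover [ 0.58281254 -0.01546865 -0.02539803] [[0.17, -0.12], [-0.12, 0.05], [-0.14, 0.39], [0.14, -0.14], [-0.24, -0.24], [0.19, 0.06]]
```

Emit:
{"fn": "move_arm", "kwargs": {
  "moves": [
    [1, 0, 0, 5, 0, 0, 0],
    [1, 5, 4, 9, 0, 0, 0.8],
    [1, 9, 7, 12, 0, 0, 1.6],
    [1, 13, 10, 14, 0, 0, 2.4],
    [1, 17, 13, 14, 0, 0, 3.3],
    [1, 21, 17, 14, 0, 0, 3.3],
    [1, 24, 20, 14, 0, 0, 3.3],
    [1, 24, 20, 14, 0, 0, 3.3]
  ]
}}

```text
time_s: 0.95
position: [0.4348, -0.3124, 0.3974]
tcp_rot: [-2.879, -1.254, -0.0]
contact_force: [0.1, -0.6, 0.8]
width: 0.0885
```

```bash
cat > snap.py <<'E'
import sys
from plant import bot
from h import *
n=sys.argv[1]
s=bot.get_state();c=bot.capture("wrist");c["pos"]=s["position"];c["rot"]=s["tcp_rot"];c["joints"]=s["joints"]
np.save(n+".npy",c,allow_pickle=True)
cv2.imwrite(f"pics/{n}.png",c["img"][:,:,::-1])
np.set_printoptions(precision=4,suppress=True)
print(s["time_s"],s["joints"],s["position"],s["tcp_rot"],s["width"],s["contact_force"])
E
python3 snap.py w1
```

```text
0.95 [-0.8445  0.2972  1.0295  0.0005  1.816  -0.095 ] [ 0.4348 -0.3124  0.3974] [-2.8792 -1.2539 -0.0001] 0.0884737365999276 [ 0.0511 -0.5941  0.8414]
```

View pics/w1.png

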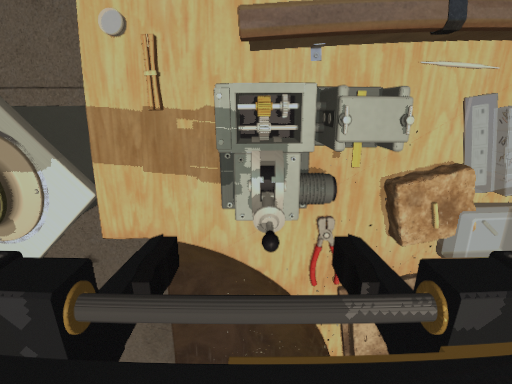

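```bash
python3 - <<'E'
from h import *
c=load("w1.npy");crop(c["img"],205,70,345,170,5,"pics/w1m.png");crop(c["img"],205,135,345,255,5,"pics/w1l.png")
E
```

```text
(no output)
```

View pics/w1m.png

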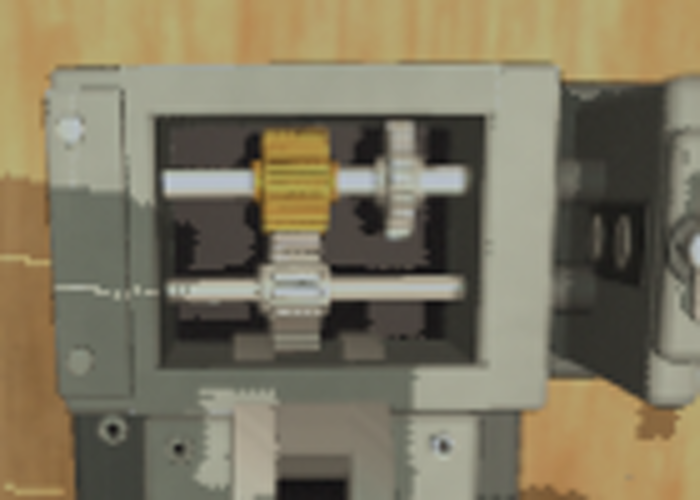

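View pics/w1l.png

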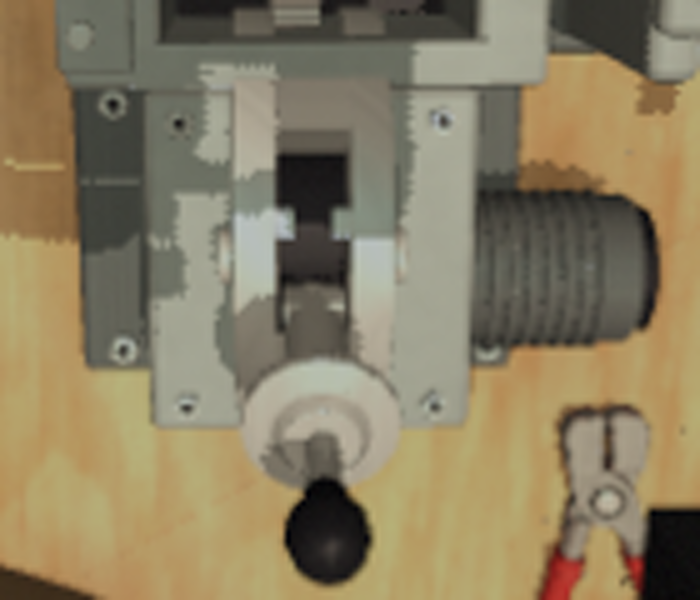

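```bash
cat > mill.py <<'E'
from h import *
from scipy.optimize import least_squares
c=load("w1.npy");T=camT(c,c["pos"],c["rot"])
def cp(x,y,x0,y0,k=5): return ((x+.5)/k-.5+x0,(y+.5)/k-.5+y0)
pts=[((-45,36,90),(155,115)),((50,36,90),(490,115)),((50,-36,90),(482,365)),((-45,-36,90),(160,367)),((72,50,90),(560,65)),((72,-50,90),(548,408)),((-53,43,104),(125,87)),((-53,-43,104),(133,398)),((-52,-162,90),(152,750)),((52,-162,90),(470,750))]
M=np.array([p[0] for p in pts])/1000.;U=np.array([cp(*p[1],205,70) for p in pts])
def f(q):
    ca,sa=np.cos(q[2]),np.sin(q[2]);P=M@np.array([[ca,sa,0],[-sa,ca,0],[0,0,1]])+[q[0],q[1],0]
    return (proj(c,P,T)-U).ravel()
r=least_squares(f,[0.49,-0.27,-0.74]);print("mill",r.x,r.fun.reshape(-1,2).round(2).tolist())
q=r.x;mt=np.array([[np.cos(q[2]),-np.sin(q[2]),0,q[0]],[np.sin(q[2]),np.cos(q[2]),0,q[1]],[0,0,1,0],[0,0,0,1]])
# divider end & lever knob
t=load("top0.npy")
for a in(-.38,-.3,-.2,-.1):
    P=[0,-.1+.17*np.sin(a),.045+.17*np.cos(a)];F=[0,-.1+.12*np.sin(a),.045+.12*np.cos(a)]
    P=(mt@np.append(P,1))[:3];F=(mt@np.append(F,1))[:3];print(a,proj(c,P,T),proj(c,F,T),proj(t,P,t["T"]))
print(plane(t,*cp(28,275,255,145),t["T"],.161))
E
python3 mill.py
```

```text
mill [ 0.49032654 -0.27748    -0.74113678] [[0.16, -0.14], [-0.6, -0.57], [-0.67, -0.14], [0.42, -0.09], [1.12, -0.86], [0.28, 0.51], [-0.43, -0.3], [-0.13, -0.29], [-0.21, 1.49], [0.05, 1.01]]
-0.38 [[270.01336597 255.46109967]] [[268.53811581 227.16905441]] [[359.19104799 260.03255924]]
-0.3 [[270.27342984 247.97246151]] [[268.67779297 221.99870691]] [[355.34757866 256.43273893]]
-0.2 [[270.55722863 237.22238847]] [[268.82545359 214.82285957]] [[350.24405253 251.78905676]]
-0.1 [[270.78464241 225.04847497]] [[268.9390289  206.94195243]] [[344.87594103 247.04825681]]
[ 0.53657844 -0.16916027  0.161     ]
```

Emit:
{"fn": "move_arm", "kwargs": {
  "moves": [
    [1, 2, 4, 0, 0, 0, 0.7],
    [1, 4, 8, 0, 0, 0, 1.4],
    [1, 6, 12, 0, 0, 0, 2.2],
    [1, 8, 16, -2, 0, 0, 3.0],
    [1, 10, 20, -5, 0, 0, 3.8],
    [1, 12.5, 24, -9, 0, 0, 4.6],
    [1, 15.2, 27.5, -13, 0, 0, 5.2],
    [1, 15.2, 29.7, -17, 0, 0, 5.2]
  ]
}}

```text
time_s: 1.8
position: [0.5872, -0.0216, 0.242]
tcp_rot: [-2.24, -2.202, -0.003]
contact_force: [0.6, -0.7, -0.2]
width: 0.0881
```

Emit:
{"fn": "move_arm", "kwargs": {
  "moves": [
    [1, 0, 0, 0, 0, 0, 0],
    [1, 0, 0, 0, 0, 0, 0]
  ]
}}

```text
time_s: 2.0
position: [0.5872, -0.0216, 0.2421]
tcp_rot: [-2.238, -2.203, -0.002]
contact_force: [0.3, 0.5, 1.4]
width: 0.0877
```

```bash
python3 snap.py w2
```

```text
2.0 [-0.2388  0.458   1.2163  0.0017  1.4676 -0.2229] [ 0.5872 -0.0216  0.2421] [-2.2384 -2.2027 -0.002 ] 0.0876856988754482 [0.3352 0.506  1.3645]
```

View pics/w2.png

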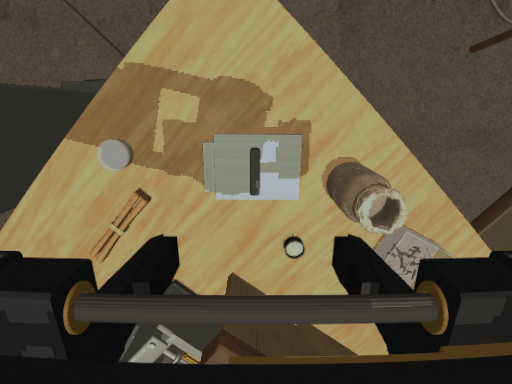

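```bash
python3 - <<'E'
from h import *
c=load("w2.npy");crop(c["img"],195,125,315,210,6,"pics/w2c.png")
E
```

```text
(no output)
```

View pics/w2c.png

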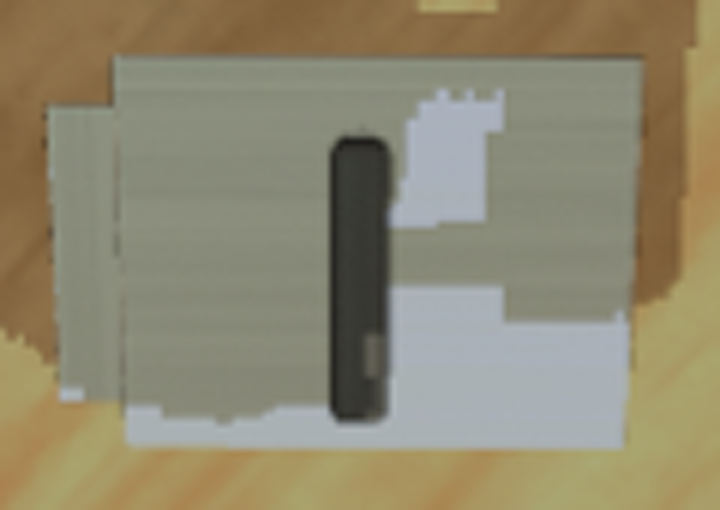

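```bash
cat > cov.py <<'E'
from h import *
from scipy.optimize import least_squares
c=load("w2.npy");T=camT(c,c["pos"],c["rot"])
def cp(x,y,x0,y0,k=6): return ((x+.5)/k-.5+x0,(y+.5)/k-.5+y0)
pts=[((62,42,13),(643,57)),((62,-42,13),(625,449)),((-47,42,13),(114,57)),((-47,-42,13),(124,446)),((-61,32,12),(48,106)),((-61,-32,12),(58,402)),((-2,28,43),(331,137)),((10,28,43),(388,137)),((-2,-28,43),(331,420)),((10,-28,43),(386,420))]
M=np.array([p[0] for p in pts])/1000.;U=np.array([cp(*p[1],195,125) for p in pts])
def f(q):
    ca,sa=np.cos(q[2]),np.sin(q[2]);P=M@np.array([[ca,sa,0],[-sa,ca,0],[0,0,1]])+[q[0],q[1],0]
    return (proj(c,P,T)-U).ravel()
r=least_squares(f,[0.58,-0.01,-0.0]);q=r.x;print("cover",q,r.fun.reshape(-1,2).round(2).tolist())
g=q[:2]+.004*np.array([np.cos(q[2]),np.sin(q[2])])
Rt=R.from_rotvec(c["rot"]).as_matrix();print("grip",g,"delta cm",(np.append(g,.036)-c["pos"])*100,"yaw",np.arctan2(Rt[1,0],Rt[0,0]),"turn units",np.degrees(np.pi/2+q[2]-np.arctan2(Rt[1,0],Rt[0,0]))/8,Rt.round(4))
E
python3 cov.py
```

```text
cover [ 0.58246829 -0.01544191 -0.01846283] [[0.42, -0.62], [0.28, -0.34], [-0.77, -0.84], [0.12, -0.01], [-0.68, -0.82], [0.15, -0.28], [-0.48, 0.61], [0.63, 0.63], [-0.31, 0.81], [0.64, 0.83]]
grip [ 0.58646761 -0.01551575] delta cm [ -0.07702137   0.60899728 -20.60623563] yaw 1.5547151433054727 turn units -0.017057276805585216 [[ 1.610e-02  9.999e-01  1.000e-04]
 [ 9.999e-01 -1.610e-02  1.700e-03]
 [ 1.700e-03  1.000e-04 -1.000e+00]]
```

```bash
python3 - <<'E'
from h import *
c=load("w2.npy");T=camT(c,c["pos"],c["rot"]);print(plane(c,384,211,T,.119),plane(c,345,180,T,.0))
t=load("top0.npy");print(plane(t,210,140,t["T"],.119), plane(t,215,152,t["T"],.06))
for u,v in((375,205),(352,190)): print(plane(c,u,v,T,.119))
E
```

```text
[ 0.70767172 -0.03765276  0.119     ] [ 0.70634096 -0.03712965  0.        ]
[ 0.7055193  -0.04085691  0.119     ] [ 0.68717556 -0.04740922  0.06      ]
[ 0.69837241 -0.0315406   0.119     ]
[ 0.67541165 -0.01669355  0.119     ]
```

Emit:
{"fn": "move_arm", "kwargs": {
  "moves": [
    [-0.3, -0.2, 0.6, -2, 0, -0.8, 0],
    [-0.3, -0.2, 0.6, -6, 0, -1.5, 0],
    [-0.3, -0.2, 0.6, -10, 0, -1.5, 0],
    [-0.3, -0.2, 0.6, -13, 0, -1.5, 0],
    [-0.3, -0.2, 0.6, -14, 0, -1.5, 0],
    [-0.3, -0.2, 0.6, -14, 0, -1.5, 0]
  ]
}}

```text
time_s: 2.65
position: [0.586, -0.0176, 0.1041]
tcp_rot: [2.13, 2.091, 0.228]
contact_force: [0.2, 0.2, -0.6]
width: 0.0423
```

```bash
python3 snap.py w3
```

```text
2.65 [-0.2533  0.5295  1.5615  0.0714  0.8458 -0.2766] [ 0.586  -0.0176  0.1041] [2.1296 2.0906 0.228 ] 0.042262540239424426 [ 0.1726  0.1969 -0.5869]
```

View pics/w3.png

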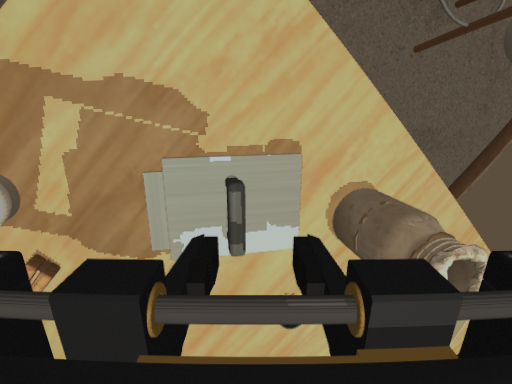

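```bash
python3 - <<'E'
from h import *
c=load("w3.npy");T=camT(c,c["pos"],c["rot"])
print(proj(c,[[.5925,-.0155,.043],[.5805,-.0155,.043],[.5869,.0125,.043],[.586,-.0435,.043]],T))
crop(c["img"],190,160,320,270,5,"pics/w3c.png")
E
```

```text
[[246.15817215 219.8761453 ]
 [229.20019977 221.52683583]
 [236.76387967 181.81891124]
 [238.50881475 256.38660554]]
```

View pics/w3c.png

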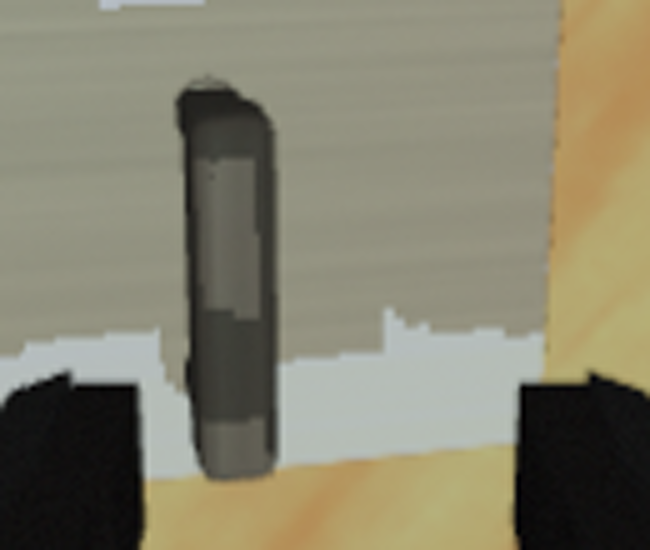

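Emit:
{"fn": "move_arm", "kwargs": {
  "moves": [
    [-0.35, -0.1, 0.2, -3, 0, 0, 0],
    [-0.35, -0.1, 0.2, -5, 0, 0, 0],
    [-0.35, -0.1, 0.2, -6.1, 0, 0, 0],
    [-0.35, -0.1, 0.2, -6.1, 0, 0, 0],
    [-1, -0.1, 0.2, -6.1, 0, 0, 0],
    [-1, -0.1, 0.2, -6.1, 0, 0, 0],
    [-1, -0.1, 0.2, -6.1, 0, 0, 0]
  ],
  "force": 8
}}

```text
time_s: 3.4
position: [0.5861, -0.0156, 0.0453]
tcp_rot: [2.126, 2.088, 0.231]
contact_force: [-1.0, 0.2, 4.6]
width: 0.0136
```

```bash
python3 snap.py w4
```

```text
3.4 [-0.2496  0.6169  1.6177  0.0821  0.6982 -0.289 ] [ 0.5861 -0.0156  0.0453] [2.1265 2.0885 0.2311] 0.013626998663903154 [-1.0132  0.197   4.5993]
```

View pics/w4.png

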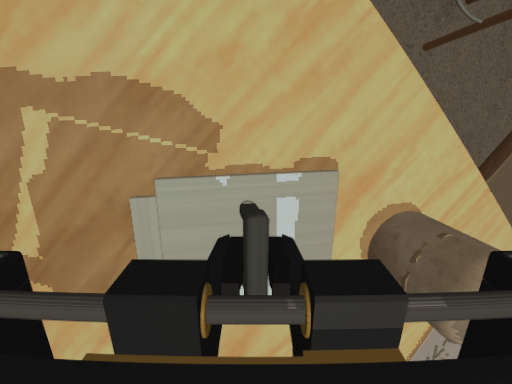

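Emit:
{"fn": "move_arm", "kwargs": {
  "moves": [
    [-1, 0, 0, 1, 0, 0, 0],
    [-1, 0, 0, 3, 0, 0, 0],
    [-1, 0, 0, 5, 0, 0, 0],
    [-1, 0, 0, 7, 0, 0, 0],
    [-1, 0, 0, 7, 0, 0, 0]
  ],
  "force": 12
}}

```text
time_s: 3.95
position: [0.587, -0.0157, 0.1181]
tcp_rot: [2.123, 2.086, 0.235]
contact_force: [0.2, 0.2, -2.3]
width: 0.0116
```

Emit:
{"fn": "move_arm", "kwargs": {
  "moves": [
    [-1, 0, 0, 3, 0, 0, 0],
    [-1, 0, 0, 7, 0, 0, 0],
    [-1, 0, 0, 11, 0, 0, 0],
    [-1, 0, 0, 14, 0, 0, 0],
    [-1, 0, 0, 14, 0, 0, 0]
  ],
  "force": 45
}}

```text
time_s: 4.45
position: [0.588, -0.0159, 0.2614]
tcp_rot: [2.118, 2.082, 0.239]
contact_force: [-0.1, -0.1, -2.7]
width: 0.0116
```

```bash
python3 snap.py w5; python3 - <<'E'
from plant import bot
from h import *
c=bot.capture("scene");np.save("s5.npy",c,allow_pickle=True);cv2.imwrite("pics/s5.png",c["img"][:,:,::-1])
E
```

```text
4.45 [-0.2493  0.3577  1.3405  0.0562  1.2219 -0.2452] [ 0.588  -0.0159  0.2614] [2.1184 2.0817 0.2394] 0.011577625319680714 [-0.09   -0.137  -2.7421]
```

View pics/w5.png

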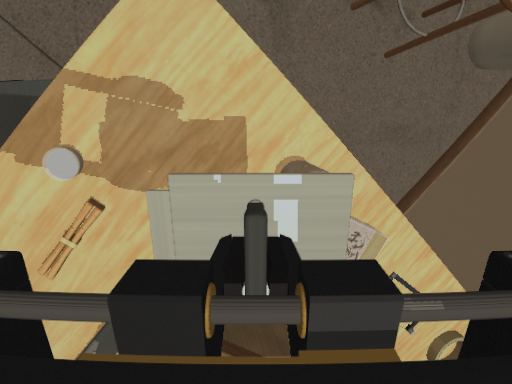

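View pics/s5.png

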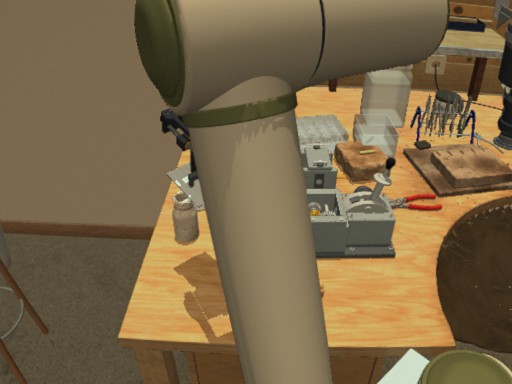

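```bash
python3 - <<'E'
from h import *
c=load("w5.npy");crop(c["img"],140,165,360,255,3.5,"pics/w5c.png")
E
```

```text
(no output)
```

View pics/w5c.png

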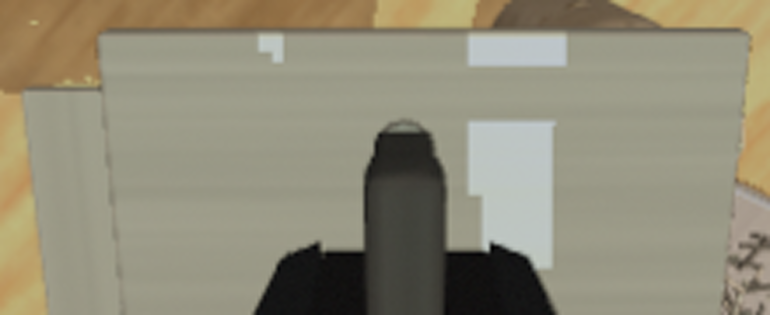

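```bash
cat > cit.py <<'E'
from h import *
from scipy.optimize import least_squares
c=load("w5.npy");T=c["mount"]
def cp(x,y,x0=140,y0=165,k=3.5): return ((x+.5)/k-.5+x0,(y+.5)/k-.5+y0)
pts=[((62,42,13),(748,30)),((-47,42,13),(98,33)),((-61,32,12),(22,90)),((-2,28,43),(365,182)),((10,28,43),(446,182))]
M=np.array([p[0] for p in pts])/1000.;U=np.array([cp(*p[1]) for p in pts])
B=np.array([[0,1,0],[1,0,0],[0,0,-1.]])
def pose(q): return R.from_rotvec(q[3:]).as_matrix()@B,q[:3]
def f(q):
    A,t=pose(q);P=M@A.T+t
    return np.append((proj(c,P,T)-U).ravel(),q[3:]*30)
r=least_squares(f,[0,-.004,.04,0,0,0]);q=r.x
print(q[:3]*1000,np.degrees(q[3:]),r.fun[:10].reshape(-1,2).round(2).tolist())
A,t=pose(q)
Rt=R.from_rotvec(c["rot"]).as_matrix();print("bar in tool mm",(A@[.004,0,.036]+t)*1000);W=Rt@A;print("cover x axis",W[:,0],"z",W[:,2])
E
python3 cit.py
```

```text
[-1.00172626 -4.56779765 50.62532394] [ 0.65139194  1.81626849 -0.07468038] [[0.15, 0.4], [-0.39, 0.33], [0.29, 0.01], [-0.48, -0.24], [0.45, -0.39]]
bar in tool mm [-2.13650528 -0.15811172 14.69112092]
cover x axis [ 0.97647466 -0.01569174  0.21506049] z [-0.21543917 -0.02880438  0.97609235]
```

Emit:
{"fn": "move_arm", "kwargs": {
  "moves": [
    [-1, -1.3, -3.8, 0, 0, 0, -0.7],
    [-1, -2.6, -7.6, 0, 0, 0, -1.4],
    [-1, -3.9, -11.4, 0, 0, 0, -2.1],
    [-1, -5.2, -15.2, 0, 0, 0, -2.9],
    [-1, -6.5, -19, 0, 0, 0, -3.7],
    [-1, -7.8, -22.8, 0, 0, 0, -4.5],
    [-1, -9.06, -26.6, 0, 0, 0, -5.19],
    [-1, -9.06, -26.6, 0, 0, 0, -5.19]
  ]
}}

```text
time_s: 5.35
position: [0.4941, -0.2849, 0.2533]
tcp_rot: [2.698, 1.175, 0.129]
contact_force: [0.5, 0.7, -3.4]
width: 0.011
```

```bash
cat >> snap.py <<'E'
Rt=R.from_rotvec(s["tcp_rot"]).as_matrix()
q=(0.49033,-0.27748,-0.741);ca,sa=np.cos(q[2]),np.sin(q[2])
Rm=np.array([[ca,-sa,0],[sa,ca,0],[0,0,1]])
p=Rm.T@(s["position"]-[q[0],q[1],0])*1000;A=Rm.T@Rt
print("TCP mill mm",p,"tool axes in mill x,y,z",A[:,0],A[:,1],A[:,2],"tilt deg",np.degrees(np.arcsin(A[2,1])),"yaw err",np.degrees(np.arctan2(A[1,1],A[0,1])),"roll",np.degrees(np.arcsin(A[2,0])))
if len(sys.argv)>2:
    t=bot.capture(sys.argv[2]);np.save(n+"t.npy",t,allow_pickle=True);cv2.imwrite(f"pics/{n}t.png",t["img"][:,:,::-1])
E
python3 snap.py w6 top
```

```text
5.35 [-0.7296  0.3397  1.3906 -0.0026  1.1964  0.0202] [ 0.4941 -0.2849  0.2533] [2.6977 1.1752 0.1292] 0.010965412769677392 [ 0.4684  0.6916 -3.4345]
TCP mill mm [  7.7768  -2.94   253.3238] tool axes in mill x,y,z [0.0079 1.     0.0018] [ 0.977  -0.0081  0.2132] [ 0.2133  0.     -0.977 ] tilt deg 12.312705378431442 yaw err -0.4761084064052351 roll 0.10085659299723714
```

View pics/w6.png

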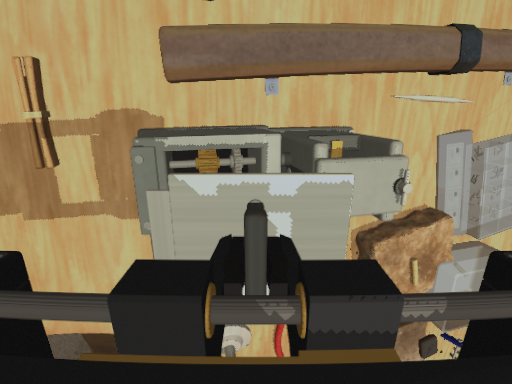

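View pics/w6t.png

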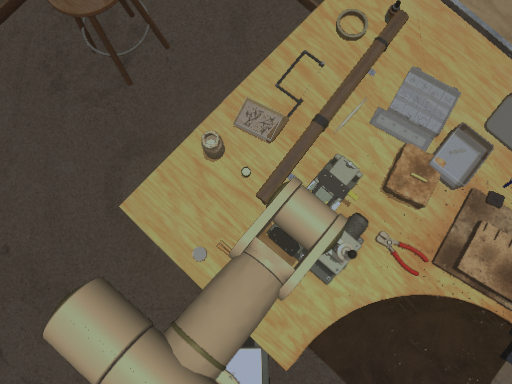

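Emit:
{"fn": "move_arm", "kwargs": {
  "moves": [
    [-1, 0.34, 0.3, -3, 0, 0, 0.06],
    [-1, 0.34, 0.3, -6, 0, 0, 0.06],
    [-1, 0.34, 0.3, -8, 0, 0, 0.06],
    [-1, 0.34, 0.3, -8.5, 0, 0, 0.06],
    [-1, 0.34, 0.3, -8.5, 0, 0, 0.06]
  ]
}}

```text
time_s: 5.95
position: [0.4986, -0.2777, 0.168]
tcp_rot: [2.691, 1.197, 0.132]
contact_force: [-0.2, -0.3, -2.8]
width: 0.0115
```

```bash
python3 snap.py w7; python3 - <<'E'
from h import *
c=load("w7.npy");crop(c["img"],110,110,370,260,3,"pics/w7c.png")
T=camT(c,c["pos"],c["rot"]);q=(0.49033,-0.27748,-0.741);ca,sa=np.cos(q[2]),np.sin(q[2])
Rm=np.array([[ca,-sa,0],[sa,ca,0],[0,0,1]])
P=np.array([[-75,50,104],[-53,43,104],[72,50,90],[50,36,90],[-45,36,90],[91,44,140]])/1000
u=proj(c,P@Rm.T+[q[0],q[1],0],T);print(u, ((u-[110,110]+.5)*3-.5).round(0).tolist())
E
```

```text
5.95 [-0.7152  0.4258  1.5235 -0.001   0.9797  0.0188] [ 0.4986 -0.2777  0.168 ] [2.6914 1.1974 0.1318] 0.011485069074052747 [-0.2405 -0.2838 -2.7548]
TCP mill mm [  6.213    5.3939 168.0082] tool axes in mill x,y,z [-0.0077  1.      0.003 ] [0.9775 0.0069 0.2109] [ 0.2109  0.0046 -0.9775] tilt deg 12.175733808080242 yaw err 0.4064562248807421 roll 0.17321762506354232
[[105.661783   163.81052139]
 [143.62742562 173.34297717]
 [318.81947331 153.93464322]
 [290.56069909 173.04521679]
 [159.78460212 178.48164793]
 [379.84531074 175.04165561]] [[-12.0, 162.0], [102.0, 191.0], [627.0, 133.0], [543.0, 190.0], [150.0, 206.0], [811.0, 196.0]]
```

View pics/w7c.png

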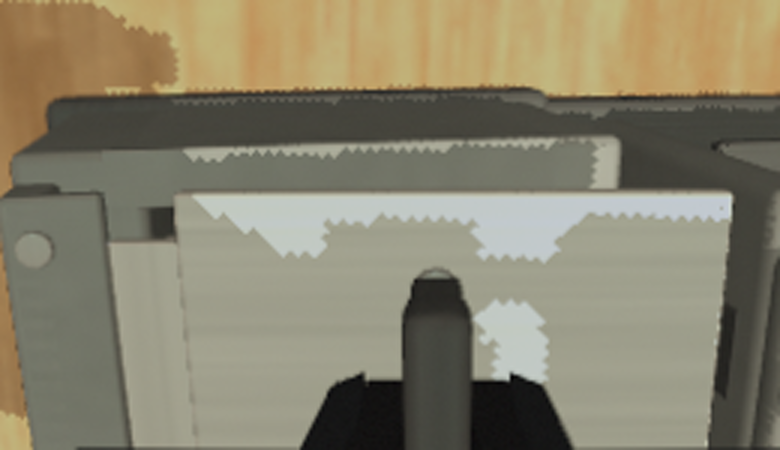

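```bash
cat >> cit.py <<'E'
for w in (3000,300):
  def g(q):
    A,t=pose(q);P=M@A.T+t
    return np.append((proj(c,P,T)-U)[:3].ravel(),q[3:]*w)
  r=least_squares(g,[0,-.004,.04,0,0,0]);q=r.x;print(w,q[:3]*1000,np.degrees(q[3:]),r.fun[:6].round(2))
E
python3 cit.py
```

```text
[-1.00172626 -4.56779765 50.62532394] [ 0.65139194  1.81626849 -0.07468038] [[0.15, 0.4], [-0.39, 0.33], [0.29, 0.01], [-0.48, -0.24], [0.45, -0.39]]
bar in tool mm [-2.13650528 -0.15811172 14.69112092]
cover x axis [ 0.97647466 -0.01569174  0.21506049] z [-0.21543917 -0.02880438  0.97609235]
3000 [-1.37361266 -4.66722077 49.54343858] [ 2.27875347e-04 -2.89804554e-05 -7.40450934e-04] [ 0.07  0.62 -0.36 -0.18  0.3  -0.46]
300 [-1.35949306 -4.63242355 49.54549932] [ 0.01877018 -0.00262116 -0.05715759] [ 0.07  0.49 -0.37 -0.12  0.31 -0.37]
```

Emit:
{"fn": "move_arm", "kwargs": {
  "moves": [
    [-1, -0.18, -0.38, 0, 0, 0, -0.05],
    [-1, -0.18, -0.38, -0.7, 0, 0, -0.05],
    [-1, -0.18, -0.38, -1.4, 0, 0, -0.05],
    [-1, -0.18, -0.38, -1.4, 0, 0, -0.05],
    [-1, -0.18, -0.38, -1.4, 0, 0, -0.05]
  ]
}}

```text
time_s: 6.5
position: [0.497, -0.2819, 0.1549]
tcp_rot: [2.694, 1.187, 0.132]
contact_force: [0.6, 0.5, -2.5]
width: 0.0116
```

```bash
python3 snap.py w8
```

```text
6.5 [-0.7228  0.4423  1.5404 -0.001   0.9447  0.0186] [ 0.497  -0.2819  0.1549] [2.694  1.1868 0.1318] 0.011610751023839332 [ 0.5953  0.5422 -2.4575]
TCP mill mm [  7.95     1.2309 154.9255] tool axes in mill x,y,z [-0.0004  1.      0.0031] [ 0.9771 -0.0002  0.2126] [ 0.2126  0.0031 -0.9771] tilt deg 12.276830873350757 yaw err -0.013100374553836058 roll 0.17559303228164205
```

Emit:
{"fn": "move_arm", "kwargs": {
  "moves": [
    [-1, 0, 0, -0.4, 0, 0, 0],
    [-1, 0, 0, -0.8, 0, 0, 0],
    [-1, 0, 0, -0.8, 0, 0, 0]
  ]
}}

```text
time_s: 6.85
position: [0.4969, -0.2818, 0.1465]
tcp_rot: [2.695, 1.187, 0.131]
contact_force: [-0.5, 0.9, -2.8]
width: 0.0111
```

```bash
python3 snap.py w9 scene; python3 - <<'E'
from h import *
c=load("w9.npy");crop(c["img"],90,130,370,260,2.8,"pics/w9c.png")
c=load("w9t.npy");crop(c["img"],250,130,410,270,4,"pics/w9s.png")
E
```

```text
6.85 [-0.7227  0.4528  1.5514 -0.001   0.9239  0.0186] [ 0.4969 -0.2818  0.1465] [2.6946 1.1871 0.1314] 0.011119960337282752 [-0.5252  0.9101 -2.7543]
TCP mill mm [  7.7693   1.2508 146.4642] tool axes in mill x,y,z [-0.0005  1.      0.0031] [ 0.9773 -0.0002  0.2119] [ 0.2119  0.0031 -0.9773] tilt deg 12.236453038321544 yaw err -0.011886583252136375 roll 0.1758255506604545
```

View pics/w9c.png

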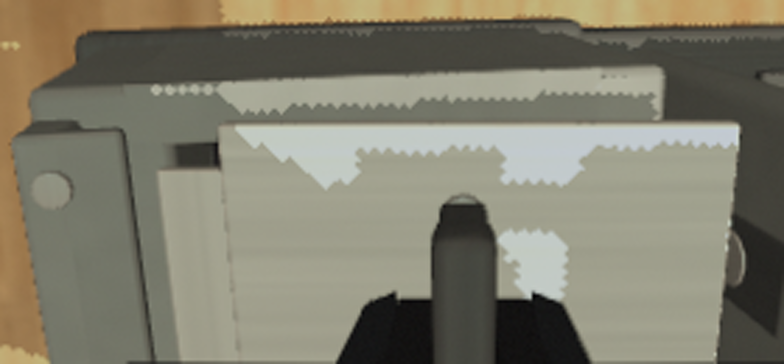

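View pics/w9s.png

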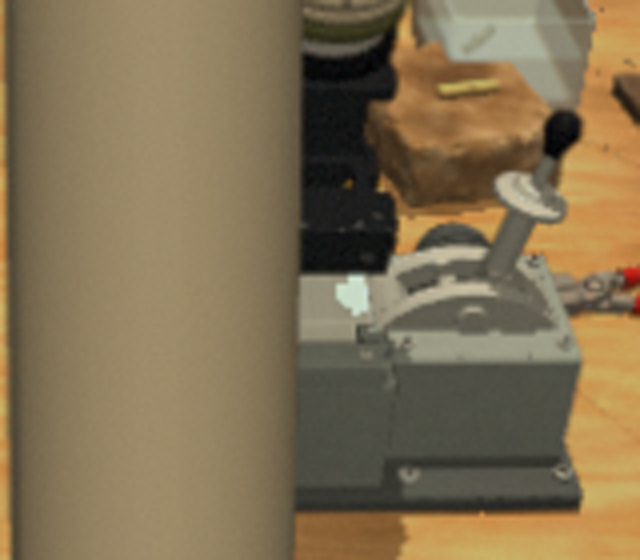

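Emit:
{"fn": "move_arm", "kwargs": {
  "moves": [
    [-1, 0, 0, -0.1, 0, 0, 0],
    [-1, 0, 0, -0.2, 0, 0, 0],
    [-1, 0, 0, -0.2, 0, 0, 0],
    [-1, 0, 0, -0.2, 0, 0, 0]
  ]
}}

```text
time_s: 7.35
position: [0.4971, -0.282, 0.145]
tcp_rot: [2.694, 1.187, 0.132]
contact_force: [-0.5, -0.1, -2.8]
width: 0.0118
```

Emit:
{"fn": "move_arm", "kwargs": {
  "moves": [
    [-1, 0, 0, -0.1, 0, 0, 0],
    [-1, 0, 0, -0.1, 0, 0, 0]
  ]
}}

```text
time_s: 7.55
position: [0.4971, -0.282, 0.1439]
tcp_rot: [2.694, 1.187, 0.132]
contact_force: [-0.1, 0.1, -2.9]
width: 0.0116
```

Emit:
{"fn": "move_arm", "kwargs": {
  "moves": [
    [-1, 0, 0, 0.15, 0, 0, 0],
    [-1, -0.15, 0.12, 0.15, 0, 0, 0],
    [-1, -0.26, 0.24, 0.15, 0, 0, 0],
    [-1, -0.26, 0.24, 0.15, 0, 0, 0],
    [-1, -0.26, 0.24, 0.0, 0, 0, 0],
    [-1, -0.26, 0.24, 0, 0, 0, 0]
  ]
}}

```text
time_s: 8.15
position: [0.4944, -0.2795, 0.1437]
tcp_rot: [2.694, 1.187, 0.132]
contact_force: [0.5, -1.2, -2.4]
width: 0.0114
```

Emit:
{"fn": "move_arm", "kwargs": {
  "moves": [
    [-1, 0, 0, -0.1, 0, 0, 0],
    [-1, 0, 0, -0.1, 0, 0, 0]
  ]
}}

```text
time_s: 8.35
position: [0.4944, -0.2795, 0.1425]
tcp_rot: [2.695, 1.187, 0.132]
contact_force: [0.0, -0.6, -3.2]
width: 0.0118
```

Emit:
{"fn": "move_arm", "kwargs": {
  "moves": [
    [-1, 0, 0, -0.1, 0, 0, 0],
    [-1, 0, 0, -0.1, 0, 0, 0]
  ]
}}

```text
time_s: 8.55
position: [0.4944, -0.2795, 0.1415]
tcp_rot: [2.695, 1.187, 0.131]
contact_force: [-0.4, -0.6, -1.9]
width: 0.0113
```

Emit:
{"fn": "move_arm", "kwargs": {
  "moves": [
    [-1, 0, 0, -0.1, 0, 0, 0],
    [-1, 0, 0, -0.1, 0, 0, 0]
  ]
}}

```text
time_s: 8.75
position: [0.4946, -0.2798, 0.1408]
tcp_rot: [2.694, 1.186, 0.132]
contact_force: [0.1, 0.2, 1.7]
width: 0.0115
```

```bash
python3 snap.py w10; python3 - <<'E'
from h import *
c=load("w10.npy");crop(c["img"],90,130,370,260,2.8,"pics/w10c.png")
E
```

```text
8.75 [-0.7227  0.4553  1.5675 -0.001   0.9039  0.0189] [ 0.4946 -0.2798  0.1408] [2.6937 1.1864 0.1321] 0.011516346376661797 [0.1    0.1967 1.7064]
TCP mill mm [  4.7097   1.2094 140.8177] tool axes in mill x,y,z [-0.0003  1.      0.0031] [ 0.977  -0.0004  0.2131] [ 0.2131  0.0031 -0.977 ] tilt deg 12.304702971137223 yaw err -0.02109227436525053 roll 0.17773596464389504
```

View pics/w10c.png

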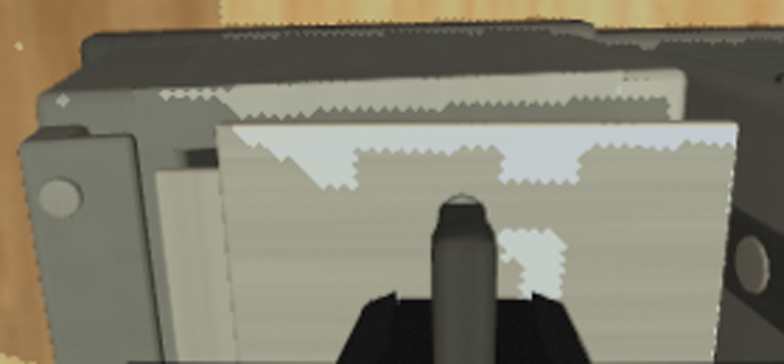

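Emit:
{"fn": "move_arm", "kwargs": {
  "moves": [
    [-1, 0, 0, 0.17, 0, 0, 0],
    [-1, 0, 0, 0.17, 0, 0, 0],
    [-1, -0.15, 0.14, 0.17, 0, 0, 0],
    [-1, -0.3, 0.28, 0.17, 0, 0, 0],
    [-1, -0.37, 0.34, 0.17, 0, 0, 0],
    [-1, -0.37, 0.34, 0.17, 0, 0, 0]
  ]
}}

```text
time_s: 9.4
position: [0.4908, -0.2762, 0.1425]
tcp_rot: [2.694, 1.187, 0.132]
contact_force: [-0.1, -0.1, -2.1]
width: 0.0113
```

```bash
python3 snap.py w11; python3 - <<'E'
from h import *
c=load("w11.npy");crop(c["img"],90,130,370,260,2.8,"pics/w11c.png")
E
```

```text
9.4 [-0.7224  0.4457  1.5792 -0.0011  0.9021  0.0191] [ 0.4908 -0.2762  0.1425] [2.6938 1.1867 0.132 ] 0.011281934770427502 [-0.0817 -0.1028 -2.0768]
TCP mill mm [ -0.5465   1.267  142.4946] tool axes in mill x,y,z [-0.0004  1.      0.0031] [ 0.9771 -0.0002  0.2129] [ 0.2129  0.0031 -0.9771] tilt deg 12.290770235146901 yaw err -0.014089666584051488 roll 0.17797541475290737
```

View pics/w11c.png

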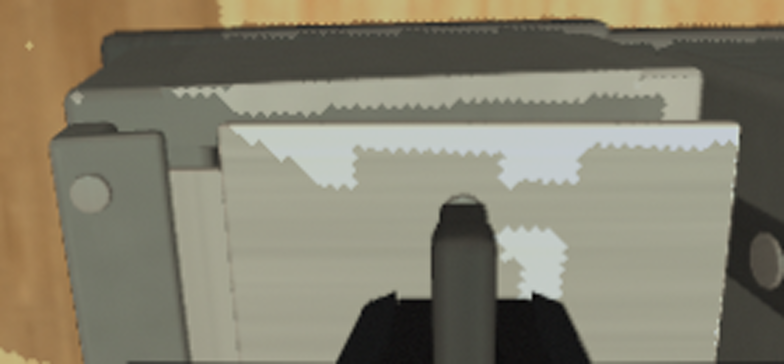

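Emit:
{"fn": "move_arm", "kwargs": {
  "moves": [
    [-1, -0.17, 0.15, 0, 0, 0, 0],
    [-1, -0.33, 0.3, 0, 0, 0, 0],
    [-1, -0.33, 0.3, 0, 0, 0, 0],
    [-1, -0.33, 0.3, 0, 0, 0, 0]
  ]
}}

```text
time_s: 9.85
position: [0.4876, -0.2732, 0.1426]
tcp_rot: [2.694, 1.187, 0.132]
contact_force: [0.5, 0.4, -2.7]
width: 0.0116
```

```bash
python3 snap.py w12; python3 - <<'E'
from h import *
c=load("w12.npy");crop(c["img"],90,130,370,260,2.8,"pics/w12c.png")
E
```

```text
9.85 [-0.7222  0.4393  1.5908 -0.0011  0.8967  0.0192] [ 0.4876 -0.2732  0.1426] [2.6936 1.1867 0.1321] 0.011618591378656028 [ 0.4702  0.3551 -2.6713]
TCP mill mm [ -4.915    1.2623 142.5884] tool axes in mill x,y,z [-0.0005  1.      0.0031] [ 0.977  -0.0002  0.2131] [ 0.2131  0.0031 -0.977 ] tilt deg 12.304799416606956 yaw err -0.012515925030189218 roll 0.17783866979687032
```

View pics/w12c.png

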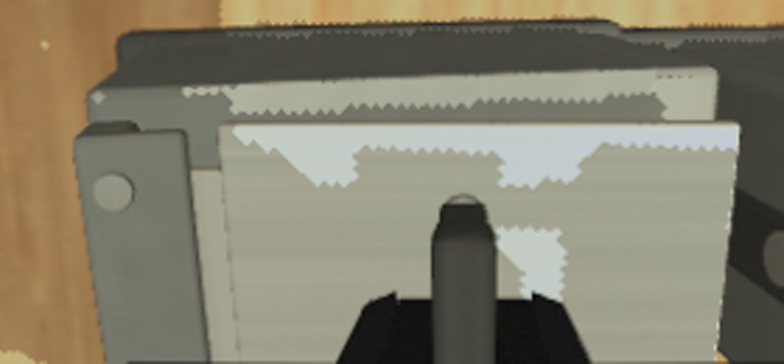

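Emit:
{"fn": "move_arm", "kwargs": {
  "moves": [
    [-1, 0.1, -0.09, -0.2, 0.14, 0.15, 0],
    [-1, 0.2, -0.18, -0.4, 0.28, 0.3, 0],
    [-1, 0.29, -0.26, -0.56, 0.41, 0.44, 0],
    [-1, 0.38, -0.34, -0.72, 0.53, 0.58, 0],
    [-1, 0.38, -0.34, -0.72, 0.53, 0.58, 0],
    [-1, 0.38, -0.34, -0.72, 0.53, 0.58, 0]
  ]
}}

```text
time_s: 10.5
position: [0.4914, -0.2767, 0.1353]
tcp_rot: [2.787, 1.227, 0.069]
contact_force: [-0.9, -0.4, -3.2]
width: 0.0118
```

```bash
python3 snap.py w13; python3 - <<'E'
from h import *
c=load("w13.npy");crop(c["img"],90,130,370,260,2.8,"pics/w13c.png")
E
```

```text
10.5 [-0.7232  0.4866  1.5139  0.0014  1.0354  0.0173] [ 0.4914 -0.2767  0.1353] [2.7871 1.2273 0.0692] 0.01179811504543839 [-0.9002 -0.3524 -3.1538]
TCP mill mm [  0.2971   1.2823 135.3114] tool axes in mill x,y,z [0.     1.     0.0031] [ 0.9944 -0.0003  0.1055] [ 0.1055  0.0031 -0.9944] tilt deg 6.053774248401909 yaw err -0.0198075023827891 roll 0.17623955811956074
```

View pics/w13c.png

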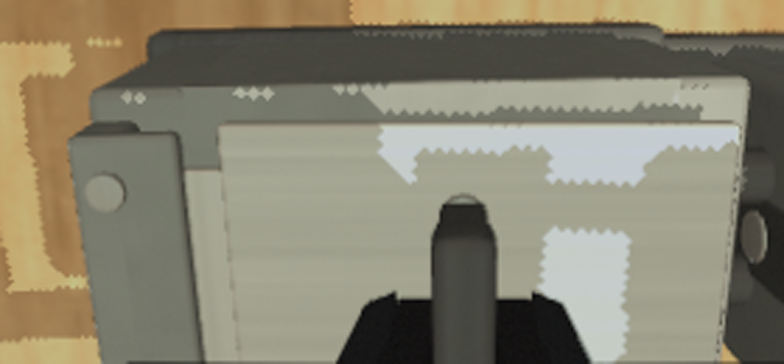

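Emit:
{"fn": "move_arm", "kwargs": {
  "moves": [
    [-1, 0.08, -0.07, -0.16, 0.13, 0.14, 0],
    [-1, 0.16, -0.15, -0.32, 0.26, 0.28, 0],
    [-1, 0.24, -0.22, -0.49, 0.38, 0.42, 0],
    [-1, 0.32, -0.29, -0.66, 0.51, 0.56, 0],
    [-1, 0.32, -0.29, -0.66, 0.51, 0.56, 0],
    [-1, 0.32, -0.29, -0.66, 0.51, 0.56, 0]
  ]
}}

```text
time_s: 11.15
position: [0.4946, -0.2796, 0.1291]
tcp_rot: [2.875, 1.266, 0.005]
contact_force: [-0.6, -0.0, -0.2]
width: 0.0116
```

```bash
python3 snap.py w14; python3 - <<'E'
from h import *
c=load("w14.npy");crop(c["img"],90,130,370,260,2.8,"pics/w14c.png")
E
```

```text
11.15 [-0.7239  0.5336  1.4405  0.0031  1.1661  0.016 ] [ 0.4946 -0.2796  0.1291] [2.8751 1.2661 0.0049] 0.01161890723607008 [-0.5809 -0.006  -0.1768]
TCP mill mm [  4.5709   1.3611 129.0608] tool axes in mill x,y,z [0.0002 1.     0.0028] [ 1.     -0.0002  0.0013] [ 0.0013  0.0028 -1.    ] tilt deg 0.07614759367934984 yaw err -0.009464575833264082 roll 0.1620080843391161
```

View pics/w14c.png

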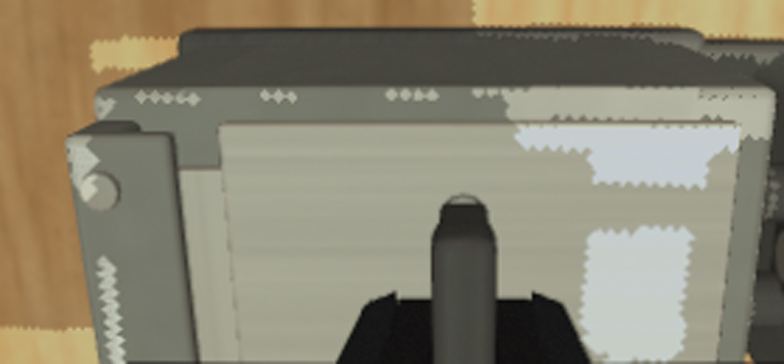

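Emit:
{"fn": "move_arm", "kwargs": {
  "moves": [
    [-1, 0, 0, -0.1, 0, 0, 0],
    [-1, 0, 0, -0.2, 0, 0, 0],
    [-1, 0, 0, -0.2, 0, 0, 0]
  ]
}}

```text
time_s: 11.5
position: [0.4946, -0.2796, 0.129]
tcp_rot: [2.873, 1.265, 0.006]
contact_force: [-5.2, 3.7, 14.7]
width: 0.0116
```

```bash
python3 snap.py w15
```

```text
11.5 [-0.7238  0.5329  1.4421  0.0028  1.1628  0.0161] [ 0.4946 -0.2796  0.129 ] [2.8729 1.2654 0.0062] 0.011621389644804898 [-5.21    3.7306 14.7344]
TCP mill mm [  4.5758   1.3674 128.98  ] tool axes in mill x,y,z [-0.      1.      0.0026] [1.     0.     0.0038] [ 0.0038  0.0026 -1.    ] tilt deg 0.21533684602607986 yaw err 0.0013067127639124322 roll 0.15130130523212715
```

Emit:
{"fn": "move_arm", "kwargs": {
  "moves": [
    [-1, 0, 0, 0.05, 0, 0, 0],
    [-0.4, 0, 0, 0.05, 0, 0, 0],
    [-0.4, 0, 0, 0.05, 0, 0, 0],
    [-0.4, 0, 0, 0.05, 0, 0, 0],
    [-0.4, 0, 0, 2, 0, 0, 0],
    [-0.4, 0, 0, 5, 0, 0, 0],
    [-0.4, 0, 0, 9, 0, 0, 0],
    [-0.4, 0, 0, 12, 0, 0, 0]
  ]
}}

```text
time_s: 12.35
position: [0.4948, -0.2797, 0.2511]
tcp_rot: [2.871, 1.265, 0.007]
contact_force: [1.1, 0.0, -0.7]
width: 0.0267
```

```bash
python3 snap.py w16; python3 - <<'E'
from h import *
c=load("w16.npy");crop(c["img"],110,80,370,260,3,"pics/w16c.png")
T=camT(c,c["pos"],c["rot"]);q=(0.49033,-0.27748,-0.741);ca,sa=np.cos(q[2]),np.sin(q[2])
Rm=np.array([[ca,-sa,0],[sa,ca,0],[0,0,1]])
P=np.array([[-53,43,104],[-53,-43,104],[72,50,90],[72,-50,90],[-47,42,95],[62,42,95],[62,-42,95],[-47,-42,95]])/1000
u=proj(c,P@Rm.T+[q[0],q[1],0],T);print(((u-[110,80]+.5)*3-.5).round(0).tolist())
E
```

```text
12.35 [-0.7238  0.4153  1.2611  0.0026  1.4598  0.0169] [ 0.4948 -0.2797  0.2511] [2.8715 1.2649 0.0072] 0.026660694454895016 [ 1.0825  0.0367 -0.6626]
TCP mill mm [  4.7439   1.3986 251.069 ] tool axes in mill x,y,z [-0.0001  1.      0.0027] [1.     0.0001 0.0054] [ 0.0054  0.0027 -1.    ] tilt deg 0.3079221463345737 yaw err 0.0040393399155309664 roll 0.15289552337958182
[[253.0, 204.0], [268.0, 453.0], [637.0, 177.0], [619.0, 455.0], [277.0, 203.0], [609.0, 203.0], [595.0, 440.0], [289.0, 441.0]]
```

View pics/w16c.png

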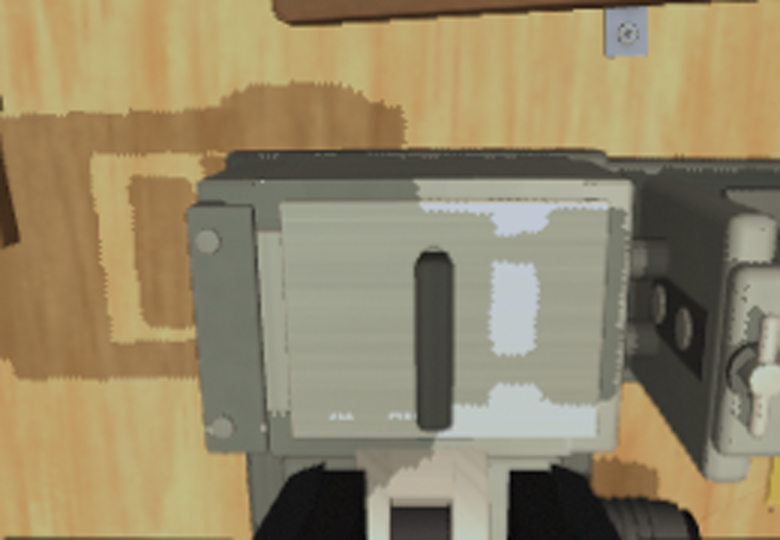

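```bash
cat > fk.py <<'E'
from h import *
from scipy.optimize import least_squares
import glob
def fk(p,j):
    a1,h,dl,e2,L2,e3,L3,dw,e5,Lt=p[:10];s4=1;s6=-1
    Y=lambda a:R.from_euler('y',a);Z=lambda a:R.from_euler('z',a)
    P=np.array([a1,dl,h])+Y(j[1]).apply([e2,0,L2])
    A=Y(j[1]+j[2]);P=P+A.apply([e3,0,L3])
    B=A*Z(SG[0]*j[3]);P=P+B.apply([0,dw,0]);C=B*Y(j[4]);D=C*Z(SG[1]*j[5]+SG[2]);P=P+C.apply([e5,0,Lt])
    return Z(j[0]).apply(P),Z(j[0])*D
SG=[1,1,0]
data=[]
d=[([-1.42729967e+00,3.81177552e-01,1.29830163e+00,-1.45121897e-05,1.46357472e+00,-2.15317407e-01],[0.19308668,-0.51470669,0.25713387],[-3.08973126e+00,-5.60346858e-01,-5.97e-05])]
for f in sorted(glob.glob("w*.npy")):
    c=load(f)
    if "joints" in c: d.append((c["joints"],c["pos"],c["rot"]))
if __name__=="__main__":
    np.set_printoptions(precision=4,suppress=True)
    best=None
    for s4 in(1,-1):
      for s6 in(1,-1):
        for off in (0,np.pi/2,-np.pi/2,np.pi):
          SG[:]=[s4,s6,off];e=max((fk(np.zeros(10),j)[1].inv()*R.from_rotvec(r)).magnitude() for j,p,r in d)
          print(s4,s6,off,e)
          if best is None or e<best[0]: best=(e,s4,s6,off)
    SG[:]=best[1:]
    def f(q): return np.concatenate([np.concatenate([(fk(q,j)[0]-p)*1000 for j,p,r in d]),(q-q0)*5])
    for dl0 in(.117,0.0):
        q0=np.array([0,.3,dl0,0,.4,0,.4,.117-dl0,0,.25])
        r=least_squares(f,q0);print(best,r.x,np.abs(r.fun).max(),np.abs(r.fun[:-10]).mean())
E
python3 fk.py
```

```text
1 1 0 1.5707963296693215
1 1 1.5707963267948966 2.1638666814798962e-08
1 1 -1.5707963267948966 3.141592653589793
1 1 3.141592653589793 1.5707963267948974
1 -1 0 1.611285572170155
1 -1 1.5707963267948966 0.5779842244146491
1 -1 -1.5707963267948966 3.109499585736916
1 -1 3.141592653589793 2.1487805512095455
-1 1 0 1.699211505254265
-1 1 1.5707963267948966 0.16429256537205686
-1 1 -1.5707963267948966 3.1415895503831948
-1 1 3.141592653589793 1.5726965640566974
-1 -1 0 1.6093967234483697
-1 -1 1.5707963267948966 0.4705850451556275
-1 -1 -1.5707963267948966 3.10726171777113
-1 -1 3.141592653589793 2.031089274682674
(2.1638666814798962e-08, 1, 1, 1.5707963267948966) [ 0.      0.1302  0.1174  0.0001  0.5367  0.1029  0.3508  0.0001 -0.
  0.231 ] 0.8487963175242208 0.005115453574410412
(2.1638666814798962e-08, 1, 1, 1.5707963267948966) [-0.0001  0.1303  0.1162  0.0008  0.5366  0.1028  0.3506  0.0013  0.0002
  0.2307] 0.84836576972495 0.010114457366601833
```

```bash
cat > ik.py <<'E'
from fk import *
import fk as F
F.SG[:]=[1,1,np.pi/2]
PAR=np.array([ 0.,.1302,.1174,.0001,.5367,.1029,.3508,.0001,0.,.231])
q0=np.array([0,.3,.117,0,.4,0,.4,0,0,.25])
PAR=least_squares(lambda q:np.concatenate([np.concatenate([(fk(q,j)[0]-p)*1000 for j,p,r in d]),(q-q0)*.5]),q0).x
LO=np.array([-3.11,-.89,.22,-1.42,.17,-2.88]);HI=np.array([3.11,2.33,2.48,4.56,2.85,2.88])
m=(0.49033,-0.27748,-0.741);Rm=R.from_euler('z',m[2])
def m2w(p): return Rm.apply(np.array(p)/1000)+[m[0],m[1],0]
def leverpt(rho,a): return np.array([0,-100+rho*np.sin(a),45+rho*np.cos(a)])
def toolR(zm,ym): # axes in mill
    z=np.array(zm,float);z/=np.linalg.norm(z);y=np.array(ym,float);y-=z*(y@z);y/=np.linalg.norm(y)
    return Rm*R.from_matrix(np.stack([np.cross(y,z),y,z],1))
def ik(P,Rt,seed):
    f=lambda j:np.concatenate([(fk(PAR,j)[0]-P)*10,(fk(PAR,j)[1].inv()*Rt).as_rotvec()])
    r=least_squares(f,np.clip(seed,LO+.01,HI-.01),bounds=(LO,HI),xtol=1e-10)
    return r.x,np.abs(r.fun).max()
def allik(P,Rt,n=40,seed=0):
    g=np.random.default_rng(seed);S=[]
    for _ in range(n):
        x,e=ik(P,Rt,g.uniform(LO,HI))
        if e<1e-4 and not any(np.abs(x-y).max()<.02 for y in S): S.append(x)
    return S
E
python3 - <<'E'
from ik import *
np.set_printoptions(precision=2,suppress=True)
P=m2w(leverpt(105,-.235))
for az in (0,30,60,90,120):
  for ph in (0,15,30,45):
    a,p=np.radians(az),np.radians(ph)
    zm=[np.cos(a)*np.cos(p),np.sin(a)*np.cos(p),-np.sin(p)];ym=[-np.sin(a),np.cos(a),0]
    for s in(1,-1):
        print(az,ph,s,*[x for x in allik(P,toolR(zm,np.array(ym)*s),12)])
E
```

```text
0 0 1 [-1.11  0.81  2.3   2.77  1.55  1.58]
0 0 -1 [-1.11  0.81  2.3   2.77  1.55 -1.56]
0 15 1 [-1.1   0.6   2.25  2.73  1.05  1.69]
0 15 -1 [-1.1   0.6   2.25  2.73  1.05 -1.46]
0 30 1 [-1.08  0.44  2.14  2.55  0.54  1.92]
0 30 -1 [-1.08  0.44  2.14  2.55  0.54 -1.23]
0 45 1
0 45 -1 [-1.05  0.37  1.99  1.47  0.22 -0.11]
30 0 1 [-1.38  0.78  2.16  1.97  1.49  1.76]
30 0 -1 [-1.38  0.78  2.16  1.97  1.49 -1.38]
30 15 1 [-1.36  0.61  2.12  1.86  1.16  1.98]
30 15 -1 [-1.36  0.61  2.12  1.86  1.16 -1.17]
30 30 1 [-1.3   0.48  2.03  1.61  0.87  2.32]
30 30 -1 [-1.3   0.48  2.03  1.61  0.87 -0.83]
30 45 1 [-1.22  0.4   1.91  1.16  0.71  2.83]
30 45 -1 [-1.22  0.4   1.91  1.16  0.71 -0.31]
60 0 1 [-1.42  0.8   1.84  1.43  1.64  2.06]
60 0 -1 [-1.42  0.8   1.84  1.43  1.64 -1.08]
60 15 1 [-1.4   0.67  1.83  1.3   1.44  2.21]
60 15 -1 [-1.4   0.67  1.83  1.3   1.44 -0.93]
60 30 1 [-1.35  0.57  1.78  1.13  1.27  2.41]
60 30 -1 [-1.35  0.57  1.78  1.13  1.27 -0.74]
60 45 1 [-1.27  0.49  1.72  0.89  1.14  2.65]
60 45 -1 [-1.27  0.49  1.72  0.89  1.14 -0.49]
90 0 1 [-1.34  0.88  1.49  1.12  1.97  2.24]
90 0 -1 [-1.34  0.88  1.49  1.12  1.97 -0.9 ]
90 15 1 [-1.32  0.78  1.49  0.98  1.81  2.29]
90 15 -1 [-1.32  0.78  1.49  0.98  1.81 -0.85]
90 30 1 [-1.29  0.69  1.48  0.84  1.66  2.36]
90 30 -1 [-1.29  0.69  1.48  0.84  1.66 -0.79]
90 45 1 [-1.23  0.6   1.48  0.67  1.52  2.45]
90 45 -1 [-1.23  0.6   1.48  0.67  1.52 -0.69]
120 0 1 [-1.2   0.99  1.17  0.88  2.34  2.27]
120 0 -1 [-1.2   0.99  1.17  0.88  2.34 -0.87]
120 15 1 [-1.19  0.9   1.18  0.72  2.19  2.22]
120 15 -1 [-1.19  0.9   1.18  0.72  2.19 -0.93]
120 30 1 [-1.18  0.8   1.2   0.59  2.02  2.19]
120 30 -1 [-1.18  0.8   1.2   0.59  2.02 -0.95]
120 45 1 [-1.14  0.71  1.25  0.46  1.83  2.19]
120 45 -1 [-1.14  0.71  1.25  0.46  1.83 -0.96]
```

```bash
python3 - <<'E'
from ik import *
np.set_printoptions(precision=3,suppress=True)
c=load("w16.npy");j=c["joints"];P0=c["pos"];R0=R.from_rotvec(c["rot"])
ax=Rm.apply([1,0,0]);print("axis mill x",ax)
way=[(0,0,290,0),(0,-30,325,8),(0,-60,340,16),(0,-90,340,24),(0,-120,340,32),(0,-150,340,40),(0,-180,335,48),(0,-205,325,56),(0,-225,305,64),(0,-235,275,72),(0,-240,245,80),(0,-240,210,80),(0,-230,175,80),(0,-211,156,80)]
for x,y,z,al in way:
    P=m2w([x,y,z]);Rt=R.from_rotvec(np.radians(al)*ax)*R0
    jn,e=ik(P,Rt,j);print((x,y,z,al),((P-P0)*100).round(1),(np.radians(al)*ax/np.radians(8)).round(2),jn,"dj",np.abs(jn-j).max().round(2),e<1e-4);j=jn
E
```

```text
axis mill x [ 0.738 -0.675  0.   ]
(0, 0, 290, 0) [-0.4  0.2  3.9] [ 0. -0.  0.] [-0.726  0.382  1.202  0.003  1.553  0.015] dj 0.09 True
(0, -30, 325, 8) [-2.5 -2.   7.4] [ 0.74 -0.68  0.  ] [-0.84   0.347  1.164  0.142  1.64  -0.09 ] dj 0.14 True
(0, -60, 340, 16) [-4.5 -4.2  8.9] [ 1.48 -1.35  0.  ] [-0.954  0.336  1.156  0.279  1.7   -0.183] dj 0.14 True
(0, -90, 340, 24) [-6.5 -6.4  8.9] [ 2.21 -2.03  0.  ] [-1.062  0.347  1.171  0.407  1.743 -0.273] dj 0.13 True
(0, -120, 340, 32) [-8.5 -8.6  8.9] [ 2.95 -2.7   0.  ] [-1.162  0.371  1.177  0.525  1.805 -0.351] dj 0.12 True
(0, -150, 340, 40) [-10.6 -10.8   8.9] [ 3.69 -3.38  0.  ] [-1.252  0.407  1.174  0.634  1.878 -0.411] dj 0.11 True
(0, -180, 335, 48) [-12.6 -13.1   8.4] [ 4.43 -4.05  0.  ] [-1.332  0.456  1.173  0.734  1.951 -0.462] dj 0.1 True
(0, -205, 325, 56) [-14.3 -14.9   7.4] [ 5.16 -4.73  0.  ] [-1.393  0.513  1.178  0.825  2.015 -0.503] dj 0.09 True
(0, -225, 305, 64) [-15.6 -16.4   5.4] [ 5.9 -5.4  0. ] [-1.44   0.581  1.198  0.904  2.063 -0.55 ] dj 0.08 True
(0, -235, 275, 72) [-16.3 -17.1   2.4] [ 6.64 -6.08  0.  ] [-1.466  0.658  1.237  0.97   2.091 -0.609] dj 0.08 True
(0, -240, 245, 80) [-16.6 -17.5  -0.6] [ 7.38 -6.75  0.  ] [-1.481  0.738  1.274  1.032  2.123 -0.664] dj 0.08 True
(0, -240, 210, 80) [-16.6 -17.5  -4.1] [ 7.38 -6.75  0.  ] [-1.481  0.783  1.298  0.998  2.086 -0.733] dj 0.07 True
(0, -230, 175, 80) [-16.  -16.8  -7.6] [ 7.38 -6.75  0.  ] [-1.47   0.825  1.333  0.972  2.035 -0.799] dj 0.07 True
(0, -211, 156, 80) [-14.7 -15.4  -9.5] [ 7.38 -6.75  0.  ] [-1.447  0.841  1.372  0.969  1.989 -0.838] dj 0.05 True
```

Emit:
{"fn": "move_arm", "kwargs": {
  "moves": [
    [0.2, -0.4, 0.2, 3.9, 0, 0, 0],
    [0.2, -2.5, -2.0, 7.4, 0.74, -0.68, 0],
    [0.2, -4.5, -4.2, 8.9, 1.48, -1.35, 0],
    [0.2, -6.5, -6.4, 8.9, 2.21, -2.03, 0],
    [0.2, -8.5, -8.6, 8.9, 2.95, -2.7, 0],
    [0.2, -10.6, -10.8, 8.9, 3.69, -3.38, 0],
    [0.2, -12.6, -13.1, 8.4, 4.43, -4.05, 0],
    [0.2, -14.3, -14.9, 7.4, 5.16, -4.73, 0]
  ]
}}

```text
time_s: 13.2
position: [0.3513, -0.4312, 0.33]
tcp_rot: [-2.278, -0.993, -1.229]
contact_force: [1.4, -0.2, 0.6]
width: 0.0531
```

```bash
python3 snap.py w17; cat > plan.py <<'E'
from ik import *
import sys
np.set_printoptions(precision=2,suppress=True)
# tool z=(0,cos phi,-sin phi), y=mill x
def show(way,s=None):
    from plant import bot
    s=bot.get_state();P0=s["position"];R0=R.from_rotvec(s["tcp_rot"]);j=s["joints"]
    for x,y,z,phi in way:
        p=np.radians(phi);Rt=toolR([0,np.cos(p),-np.sin(p)],[1,0,0]);P=m2w([x,y,z])
        jn,e=ik(P,Rt,j);print((round(x,1),round(y,1),round(z,1),phi),((P-P0)*100).round(2),((Rt*R0.inv()).as_rotvec()/np.radians(8)).round(2),jn,"dj",np.abs(jn-j).max().round(2),e<1e-4);j=jn
E
python3 -c "
from plan import *
show([(0,-225,305,26),(0,-235,275,18),(0,-240,245,10),(0,-240,210,10),(0,-230,175,10),(0,-211,156,10)])"
```

```text
13.2 [-1.3986  0.5101  1.1713  0.8366  2.017  -0.4959] [ 0.3513 -0.4312  0.33  ] [-2.2784 -0.9933 -1.2291] 0.05311731365503163 [ 1.3768 -0.1789  0.5908]
TCP mill mm [   1.1831 -207.205   329.951 ] tool axes in mill x,y,z [-0.0016  0.5531  0.8331] [ 0.9999 -0.0133  0.0107] [ 0.017  0.833 -0.553] tilt deg 0.6151396927745272 yaw err -0.7618331619444907 roll 56.4173409933225
(0, -225, 305, 26) [-1.01 -0.97 -2.01] [ 0.64 -0.58  0.13] [-1.44  0.58  1.19  0.9   2.07 -0.55] dj 0.06 True
(0, -235, 275, 18) [-1.69 -1.7  -5.01] [ 1.38 -1.26  0.13] [-1.46  0.66  1.23  0.97  2.09 -0.61] dj 0.08 True
(0, -240, 245, 10) [-2.02 -2.07 -8.01] [ 2.11 -1.94  0.13] [-1.48  0.74  1.27  1.03  2.13 -0.66] dj 0.08 True
(0, -240, 210, 10) [ -2.02  -2.07 -11.51] [ 2.11 -1.94  0.13] [-1.48  0.78  1.29  0.99  2.09 -0.73] dj 0.07 True
(0, -230, 175, 10) [ -1.35  -1.33 -15.01] [ 2.11 -1.94  0.13] [-1.47  0.83  1.33  0.97  2.04 -0.8 ] dj 0.07 True
(0, -211, 156, 10) [ -0.07   0.07 -16.91] [ 2.11 -1.94  0.13] [-1.45  0.84  1.37  0.97  1.99 -0.84] dj 0.05 True
```

View pics/w17.png

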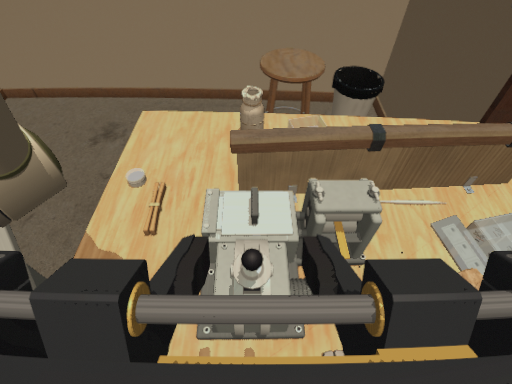

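Emit:
{"fn": "move_arm", "kwargs": {
  "moves": [
    [0.2, -1.0, -1.0, -2, 0.64, -0.58, 0.13],
    [0.2, -1.7, -1.7, -5, 1.38, -1.26, 0.13],
    [0.2, -2.0, -2.1, -8, 2.11, -1.94, 0.13],
    [0.2, -2.0, -2.1, -11.5, 2.11, -1.94, 0.13],
    [0.2, -1.35, -1.33, -15, 2.11, -1.94, 0.13],
    [0.2, -0.5, -0.4, -16.9, 2.11, -1.94, 0.13],
    [0.2, -0.5, -0.4, -16.9, 2.11, -1.94, 0.13]
  ]
}}

```text
time_s: 13.95
position: [0.3442, -0.4365, 0.1539]
tcp_rot: [-1.896, -0.831, -1.592]
contact_force: [0.3, 0.5, -0.1]
width: 0.0529
```

```bash
python3 snap.py w18 scene; python3 - <<'E'
from ik import *
c=load("w18.npy");T=camT(c,c["pos"],c["rot"])
for a in(-.26,-.235,-.21):
    P=[m2w(leverpt(r,a)) for r in(170,120,76)];print(a,proj(c,P,T).round(1).tolist())
E
```

```text
13.95 [-1.4515  0.8484  1.3611  0.9607  1.999  -0.8337] [ 0.3442 -0.4365  0.1539] [-1.8965 -0.831  -1.5918] 0.05285776970754852 [ 0.3069  0.5401 -0.0582]
TCP mill mm [  -0.4958 -215.9544  153.8752] tool axes in mill x,y,z [0.0055 0.1709 0.9853] [ 1.      0.001  -0.0058] [-0.002   0.9853 -0.1709] tilt deg -0.33084453042376794 yaw err 0.05853497634977613 roll 80.15524002419677
-0.26 [[255.7, 125.0], [256.0, 184.9], [256.2, 224.4]]
-0.235 [[255.7, 121.9], [256.0, 182.5], [256.2, 222.8]]
-0.21 [[255.7, 119.1], [256.0, 180.1], [256.2, 221.2]]
```

View pics/w18.png

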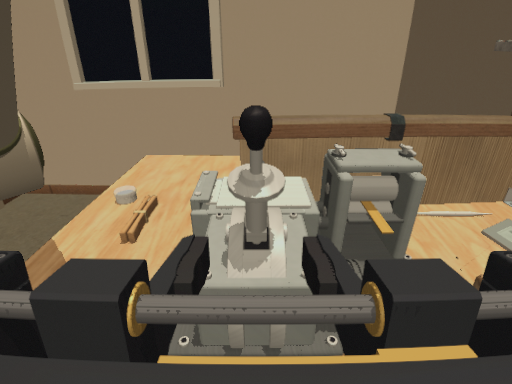

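View pics/w18t.png

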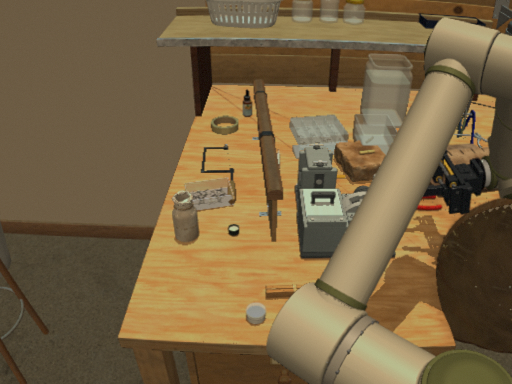

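```bash
python3 -c "
from plan import *
show([(0,-170,148.5,10),(0,-123.3,140.2,10)])"
```

```text
(0, -170, 148.5, 10) [ 3.19  3.52 -0.8 ] [-0. -0. -0.] [-1.39  0.83  1.43  0.99  1.93 -0.86] dj 0.08 True
(0, -123.3, 140.2, 10) [ 6.34  6.96 -1.63] [-0. -0. -0.] [-1.33  0.83  1.49  1.02  1.86 -0.88] dj 0.07 True
```

Emit:
{"fn": "move_arm", "kwargs": {
  "moves": [
    [0.2, 1.6, 1.75, -0.4, 0, 0, 0],
    [0.2, 3.2, 3.5, -0.8, 0, 0, 0],
    [0.2, 4.5, 4.9, -1.2, 0, 0, 0],
    [0.2, 5.6, 6.1, -1.45, 0, 0, 0],
    [0.2, 6.35, 6.95, -1.65, 0, 0, 0],
    [0.2, 6.35, 6.95, -1.65, 0, 0, 0],
    [0.2, 6.35, 6.95, -1.65, 0, 0, 0]
  ]
}}

```text
time_s: 14.75
position: [0.4071, -0.369, 0.1402]
tcp_rot: [-1.9, -0.837, -1.593]
contact_force: [-0.0, -0.1, 0.2]
width: 0.0527
```

```bash
python3 snap.py w19; python3 -c "
from plan import *
show([(0,-123.3,140.2,10)])"
```

```text
14.75 [-1.3288  0.8253  1.4927  1.0236  1.8569 -0.8812] [ 0.4071 -0.369   0.1402] [-1.9004 -0.8373 -1.5933] 0.05269087370921578 [-0.0125 -0.0767  0.2038]
TCP mill mm [   0.3385 -123.6807  140.1745] tool axes in mill x,y,z [-0.      0.1744  0.9847] [ 1.      0.0003 -0.    ] [-0.0003  0.9847 -0.1744] tilt deg -0.0001754582652362134 yaw err 0.015011796181848372 roll 79.95545402703209
(0, -123.3, 140.2, 10) [0.02 0.08 0.01] [ 0. -0.  0.] [-1.33  0.83  1.49  1.02  1.86 -0.88] dj 0.0 True
```

View pics/w19.png

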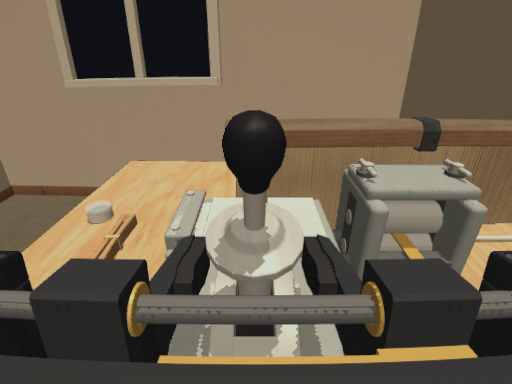

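Emit:
{"fn": "move_arm", "kwargs": {
  "moves": [
    [-1, 0, 0, 0, 0, 0, 0],
    [-1, 0, 0, 0, 0, 0, 0],
    [-1, 0, 0, 0, 0, 0, 0],
    [-1, 0, 0, 0, 0, 0, 0]
  ],
  "force": 20
}}

```text
time_s: 15.2
position: [0.4068, -0.3694, 0.1401]
tcp_rot: [-1.901, -0.837, -1.594]
contact_force: [0.6, 0.3, 0.1]
width: 0.023
```

```bash
python3 snap.py w20; python3 - <<'E'
from plan import *
a0=-.24
def w(lift,a,phi): 
    p=leverpt(98+lift,a);return (p[0],p[1],p[2],phi)
show([w(5,a0,10),w(10,a0,10),w(14,a0,10)]+[w(14,a,round(10+np.degrees(a-a0),1)) for a in(-.14,-.04,.06,.16,.26,.34,.41)])
E
```

```text
15.2 [-1.3296  0.8254  1.4924  1.0236  1.8569 -0.8812] [ 0.4068 -0.3694  0.1401] [-1.901  -0.8369 -1.5938] 0.023014446453627987 [0.5621 0.3192 0.1486]
TCP mill mm [   0.4081 -124.1896  140.1467] tool axes in mill x,y,z [-0.      0.1745  0.9847] [ 1.     -0.0005  0.0001] [ 0.0005  0.9847 -0.1745] tilt deg 0.007813500561873682 yaw err -0.029523537248503047 roll 79.95236010752639
(np.float64(0.0), np.float64(-124.5), np.float64(145.0), 10) [-0.05 -0.    0.49] [ 0.01 -0.    0.  ] [-1.33  0.82  1.49  1.03  1.86 -0.87] dj 0.01 True
(np.float64(0.0), np.float64(-125.7), np.float64(149.9), 10) [-0.13 -0.09  0.97] [ 0.01 -0.    0.  ] [-1.33  0.81  1.49  1.03  1.87 -0.87] dj 0.01 True
(np.float64(0.0), np.float64(-126.6), np.float64(153.8), 10) [-0.2  -0.16  1.36] [ 0.01 -0.    0.  ] [-1.33  0.8   1.49  1.03  1.87 -0.86] dj 0.01 True
(np.float64(0.0), np.float64(-115.6), np.float64(155.9), np.float64(15.7)) [0.54 0.65 1.57] [-0.52  0.48  0.  ] [-1.31  0.76  1.5   0.99  1.8  -0.83] dj 0.07 True
(np.float64(0.0), np.float64(-104.5), np.float64(156.9), np.float64(21.5)) [1.3  1.48 1.67] [-1.06  0
[... 171 characters left out ...]
] [-1.25  0.68  1.51  0.89  1.66 -0.77] dj 0.07 True
(np.float64(0.0), np.float64(-82.2), np.float64(155.6), np.float64(32.9)) [2.8  3.12 1.54] [-2.11  1.93  0.  ] [-1.22  0.64  1.51  0.84  1.59 -0.73] dj 0.07 True
(np.float64(0.0), np.float64(-71.2), np.float64(153.2), np.float64(38.6)) [3.54 3.93 1.31] [-2.63  2.41  0.  ] [-1.18  0.61  1.52  0.79  1.52 -0.69] dj 0.07 True
(np.float64(0.0), np.float64(-62.6), np.float64(150.6), np.float64(43.2)) [4.12 4.56 1.04] [-3.06  2.8   0.  ] [-1.14  0.59  1.52  0.74  1.46 -0.65] dj 0.06 True
(np.float64(0.0), np.float64(-55.4), np.float64(147.7), np.float64(47.2)) [4.61 5.1  0.76] [-3.43  3.14  0.  ] [-1.11  0.57  1.52  0.7   1.42 -0.61] dj 0.05 True
```

Emit:
{"fn": "move_arm", "kwargs": {
  "moves": [
    [-1, 0, 0, 0, 0, 0, 0],
    [-1, 0, 0, 0, 0, 0, 0]
  ]
}}

```text
time_s: 15.45
position: [0.4066, -0.369, 0.1402]
tcp_rot: [-1.9, -0.837, -1.593]
contact_force: [-3.6, 2.1, 0.4]
width: 0.0167
```

Emit:
{"fn": "move_arm", "kwargs": {
  "moves": [
    [-1, -0.05, 0, 0.5, 0, 0, 0],
    [-1, -0.12, -0.08, 1.0, 0, 0, 0],
    [-1, -0.2, -0.16, 1.4, 0, 0, 0],
    [-1, -0.2, -0.16, 1.4, 0, 0, 0]
  ]
}}

```text
time_s: 15.85
position: [0.4046, -0.3709, 0.1545]
tcp_rot: [-1.901, -0.837, -1.593]
contact_force: [-0.0, -2.7, -6.5]
width: 0.0167
```

```bash
python3 snap.py w21
```

```text
15.85 [-1.3337  0.8025  1.4864  1.027   1.8744 -0.8574] [ 0.4046 -0.3709  0.1545] [-1.9012 -0.8375 -1.593 ] 0.016699141021621452 [-0.0457 -2.6955 -6.5471]
TCP mill mm [  -0.1866 -126.7706  154.4726] tool axes in mill x,y,z [-0.0001  0.1751  0.9845] [ 1.     -0.      0.0001] [ 0.      0.9845 -0.1751] tilt deg 0.004797770143735622 yaw err -0.0002540998108168946 roll 79.91521690495318
```

View pics/w21.png

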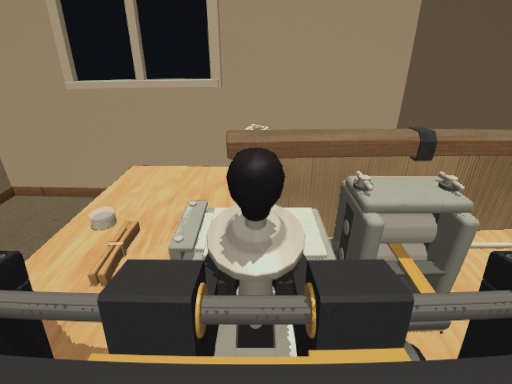

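```bash
python3 - <<'E'
from plan import *
a0=-.24
def w(lift,a,phi): 
    p=leverpt(98+lift,a);return (p[0],p[1],p[2],phi)
show([w(14.3,a,round(10+np.degrees(a-a0),1)) for a in(-.16,-.08,.0,.08,.16,.24,.32,.40)])
E
```

```text
(np.float64(0.0), np.float64(-117.9), np.float64(155.9), np.float64(14.6)) [0.61 0.64 0.16] [-0.42  0.38  0.  ] [-1.32  0.77  1.49  0.99  1.82 -0.84] dj 0.06 True
(np.float64(0.0), np.float64(-109.0), np.float64(156.9), np.float64(19.2)) [1.21 1.29 0.27] [-0.84  0.77  0.  ] [-1.29  0.73  1.5   0.96  1.76 -0.82] dj 0.06 True
(np.float64(0.0), np.float64(-100.0), np.float64(157.3), np.float64(23.8)) [1.82 1.96 0.31] [-1.27  1.16  0.  ] [-1.27  0.7   1.51  0.92  1.7  -0.79] dj 0.06 True
(np.float64(0.0), np.float64(-91.0), np.float64(156.9), np.float64(28.3)) [2.42 2.62 0.27] [-1.68  1.54  0.  ] [-1.24  0.67  1.51  0.88  1.65 -0.77] dj 0.06 True
(np.float64(0.0), np.float64(-82.1), np.float64(155.9), np.float64(32.9)) [3.03 3.28 0.16] [-2.11  1.93  0.  ] [-1.22  0.64  1.51  0.84  1.59 -0.73] dj 0.06 True
(np.float64(0.0), np.float64(-73.3), np.float64(154.1), np.float64(37.5)) [ 3.62  3.92 -0.01] [-2.53  2.31  0.  ] [-1.18  0.62  1.52  0.8   1.53 -0.7 ] dj 0.06 True
(np.float64(0.0), np.float64(-64.7), np.float64(151.6), np.float64(42.1)) [ 4.2   4.56 -0.26] [-2.95  2.7   0.  ] [-1.15  0.59  1.52  0.75  1.48 -0.66] dj 0.06 True
(np.float64(0.0), np.float64(-56.3), np.float64(148.4), np.float64(46.7)) [ 4.77  5.18 -0.58] [-3.38  3.09  0.  ] [-1.11  0.57  1.52  0.7   1.42 -0.62] dj 0.06 True
```

Emit:
{"fn": "move_arm", "kwargs": {
  "moves": [
    [-1, 0.6, 0.65, 0.16, -0.42, 0.38, 0],
    [-1, 1.2, 1.3, 0.27, -0.84, 0.77, 0],
    [-1, 1.8, 1.95, 0.31, -1.27, 1.16, 0],
    [-1, 1.8, 1.95, 0.31, -1.27, 1.16, 0]
  ]
}}

```text
time_s: 16.3
position: [0.4233, -0.3504, 0.1584]
tcp_rot: [-2.121, -0.938, -1.381]
contact_force: [1.4, 0.4, -5.3]
width: 0.0164
```

```bash
python3 snap.py w22;python3 - <<'E'
from plan import *
a0=-.24
def w(lift,a,phi): 
    p=leverpt(98+lift,a);return (p[0],p[1],p[2],phi)
show([w(14.3,a,round(10+np.degrees(a-a0),1)) for a in(.06,.12,.18,.24,.30,.36,.41)])
E
```

```text
16.3 [-1.2686  0.696   1.5055  0.9213  1.704  -0.7926] [ 0.4233 -0.3504  0.1584] [-2.1213 -0.9383 -1.3806] 0.016443796681928198 [ 1.3559  0.4029 -5.3481]
TCP mill mm [ -0.2444 -98.9949 158.4305] tool axes in mill x,y,z [-0.0026  0.4057  0.914 ] [1.     0.0017 0.0021] [-0.0007  0.914  -0.4057] tilt deg 0.12188318880042909 yaw err 0.09825934521917183 roll 66.0617891462661
(np.float64(0.0), np.float64(-93.3), np.float64(157.1), np.float64(27.2)) [ 0.43  0.44 -0.08] [-0.31  0.3  -0.01] [-1.25  0.68  1.51  0.89  1.66 -0.77] dj 0.04 True
(np.float64(0.0), np.float64(-86.6), np.float64(156.5), np.float64(30.6)) [ 0.89  0.93 -0.14] [-0.62  0.58 -0.01] [-1.23  0.65  1.51  0.86  1.62 -0.75] dj 0.04 True
(np.float64(0.0), np.float64(-79.9), np.float64(155.5), np.float64(34.1)) [ 1.34  1.43 -0.24] [-0.95  0.88 -0.01] [-1.21  0.63  1.51  0.83  1.58 -0.73] dj 0.04 True
(np.float64(0.0), np.float64(-73.3), np.float64(154.1), np.float64(37.5)) [ 1.78  1.91 -0.39] [-1.26  1.16 -0.01] [-1.18  0.62  1.52  0.8   1.53 -0.7 ] dj 0.04 True
(np.float64(0.0), np.float64(-66.8), np.float64(152.3), np.float64(40.9)) [ 2.22  2.39 -0.56] [-1.58  1.45 -0.01] [-1.16  0.6   1.52  0.77  1.49 -0.67] dj 0.04 True
(np.float64(0.0), np.float64(-60.4), np.float64(150.1), np.float64(44.4)) [ 2.65  2.86 -0.78] [-1.9   1.75 -0.01] [-1.13  0.58  1.52  0.73  1.45 -0.64] dj 0.04 True
(np.float64(0.0), np.float64(-55.2), np.float64(148.0), np.float64(47.2)) [ 3.    3.25 -0.99] [-2.16  1.98 -0.01] [-1.11  0.57  1.52  0.7   1.42 -0.61] dj 0.03 True
```

View pics/w22.png

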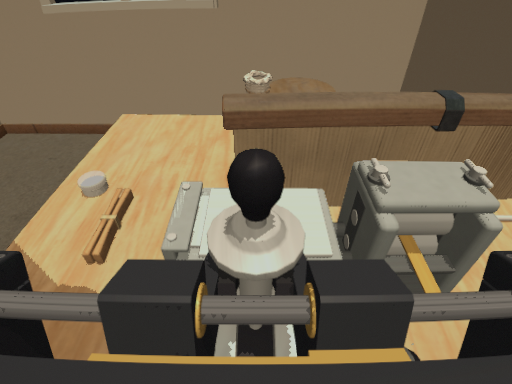

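Emit:
{"fn": "move_arm", "kwargs": {
  "moves": [
    [-1, 0.43, 0.44, -0.08, -0.31, 0.3, 0],
    [-1, 0.89, 0.93, -0.14, -0.62, 0.58, 0],
    [-1, 1.34, 1.43, -0.24, -0.95, 0.88, 0],
    [-1, 1.78, 1.91, -0.39, -1.26, 1.16, 0],
    [-1, 1.78, 1.91, -0.39, -1.26, 1.16, 0]
  ]
}}

```text
time_s: 16.85
position: [0.441, -0.331, 0.1541]
tcp_rot: [-2.318, -1.024, -1.146]
contact_force: [-0.0, 0.3, -5.3]
width: 0.0168
```

```bash
python3 snap.py w23;python3 - <<'E'
from plan import *
a0=-.24
def w(lift,a,phi): 
    p=leverpt(98+lift,a);return (p[0],p[1],p[2],phi)
show([w(14.3,a,round(10+np.degrees(a-a0),1)) for a in(.30,.36,.4,.42)])
E
```

```text
16.85 [-1.1833  0.6158  1.5171  0.8003  1.5364 -0.7005] [ 0.441  -0.331   0.1541] [-2.3181 -1.0241 -1.1456] 0.016795659123216327 [-0.0066  0.2715 -5.3043]
TCP mill mm [ -0.2244 -72.8087 154.0856] tool axes in mill x,y,z [-0.0012  0.6073  0.7945] [ 1.      0.0024 -0.0004] [-0.0021  0.7945 -0.6073] tilt deg -0.020540453588856637 yaw err 0.1366562419425276 roll 52.60373113392326
(np.float64(0.0), np.float64(-66.8), np.float64(152.3), np.float64(40.9)) [ 0.44  0.45 -0.16] [-0.34  0.3  -0.01] [-1.16  0.6   1.52  0.77  1.49 -0.67] dj 0.04 True
(np.float64(0.0), np.float64(-60.4), np.float64(150.1), np.float64(44.4)) [ 0.87  0.92 -0.37] [-0.66  0.59 -0.01] [-1.13  0.58  1.52  0.73  1.45 -0.64] dj 0.04 True
(np.float64(0.0), np.float64(-56.3), np.float64(148.4), np.float64(46.7)) [ 1.15  1.23 -0.54] [-0.87  0.79 -0.01] [-1.11  0.57  1.52  0.7   1.42 -0.62] dj 0.03 True
(np.float64(0.0), np.float64(-54.2), np.float64(147.5), np.float64(47.8)) [ 1.29  1.38 -0.63] [-0.97  0.88 -0.01] [-1.1   0.57  1.52  0.69  1.41 -0.61] dj 0.01 True
```

Emit:
{"fn": "move_arm", "kwargs": {
  "moves": [
    [-1, 0.44, 0.45, -0.16, -0.34, 0.3, 0],
    [-1, 0.87, 0.92, -0.37, -0.66, 0.59, 0],
    [-1, 1.15, 1.23, -0.54, -0.87, 0.79, 0],
    [-1, 1.2, 1.29, -0.57, -0.92, 0.83, 0],
    [-1, 1.2, 1.29, -0.57, -0.92, 0.83, 0]
  ]
}}

```text
time_s: 17.4
position: [0.4527, -0.3183, 0.1479]
tcp_rot: [-2.449, -1.081, -0.961]
contact_force: [-0.4, 0.3, -5.6]
width: 0.0167
```

```bash
python3 snap.py w24;python3 - <<'E'
from plan import *
a0=-.24
def w(lift,a,phi): 
    p=leverpt(98+lift,a);return (p[0],p[1],p[2],phi)
show([w(l,.405,round(10+np.degrees(.405-a0),1)) for l in(14,9,4,0,-2)])
E
```

```text
17.4 [-1.1101  0.5725  1.5208  0.6963  1.419  -0.614 ] [ 0.4527 -0.3183  0.1479] [-2.4488 -1.0812 -0.9614] 0.016717038281981053 [-0.4239  0.3442 -5.6492]
TCP mill mm [ -0.1937 -55.5096 147.9201] tool axes in mill x,y,z [-0.001   0.7326  0.6806] [ 1.      0.0021 -0.0009] [-0.0021  0.6806 -0.7326] tilt deg -0.04924942969757897 yaw err 0.12034285445207425 roll 42.89113991400852
(np.float64(0.0), np.float64(-55.9), np.float64(147.9), np.float64(47.0)) [-0.01 -0.03  0.01] [ 0.   -0.01 -0.01] [-1.11  0.57  1.52  0.7   1.42 -0.61] dj 0.0 True
(np.float64(0.0), np.float64(-57.8), np.float64(143.3), np.float64(47.0)) [-0.14 -0.18 -0.45] [ 0.   -0.01 -0.01] [-1.11  0.58  1.53  0.7   1.41 -0.62] dj 0.01 True
(np.float64(0.0), np.float64(-59.8), np.float64(138.7), np.float64(47.0)) [-0.27 -0.32 -0.91] [ 0.   -0.01 -0.01] [-1.12  0.59  1.53  0.7   1.41 -0.63] dj 0.01 True
(np.float64(0.0), np.float64(-61.4), np.float64(135.1), np.float64(47.0)) [-0.38 -0.44 -1.28] [ 0.   -0.01 -0.01] [-1.12  0.59  1.53  0.7   1.4  -0.64] dj 0.01 True
(np.float64(0.0), np.float64(-62.2), np.float64(133.2), np.float64(47.0)) [-0.43 -0.5  -1.46] [ 0.   -0.01 -0.01] [-1.12  0.59  1.53  0.7   1.4  -0.64] dj 0.0 True
```

View pics/w24.png

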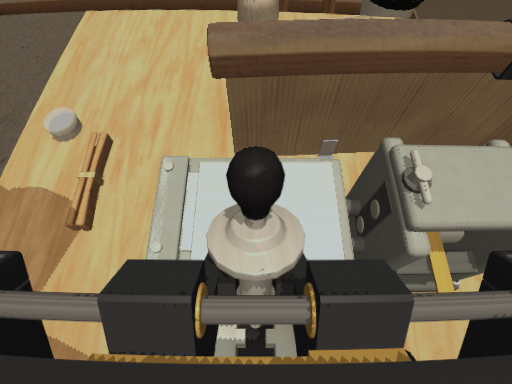

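Emit:
{"fn": "move_arm", "kwargs": {
  "moves": [
    [-1, -0.1, -0.12, -0.3, 0, 0, 0],
    [-1, -0.19, -0.24, -0.6, 0, 0, 0],
    [-1, -0.27, -0.32, -0.91, 0, 0, 0],
    [-1, -0.36, -0.42, -1.2, 0, 0, 0],
    [-1, -0.36, -0.42, -1.2, 0, 0, 0]
  ]
}}

```text
time_s: 17.95
position: [0.4489, -0.3226, 0.1355]
tcp_rot: [-2.448, -1.08, -0.962]
contact_force: [-1.6, 0.7, -3.6]
width: 0.0169
```

```bash
python3 snap.py w25
```

```text
17.95 [-1.12    0.5916  1.5295  0.6956  1.4039 -0.6377] [ 0.4489 -0.3226  0.1355] [-2.4483 -1.0797 -0.9617] 0.016940197460622287 [-1.606   0.7093 -3.6412]
TCP mill mm [ -0.1264 -61.2512 135.4892] tool axes in mill x,y,z [0.     0.7321 0.6812] [ 1.      0.0016 -0.0018] [-0.0024  0.6812 -0.7321] tilt deg -0.10290980815346472 yaw err 0.09212655739069449 roll 42.93577195418868
```

Emit:
{"fn": "move_arm", "kwargs": {
  "moves": [
    [-1, -0.05, -0.05, -0.15, 0, 0, 0],
    [-1, -0.05, -0.05, -0.15, 0, 0, 0],
    [-0.3, -0.05, -0.05, -0.15, 0, 0, 0],
    [0, -0.05, -0.05, -0.15, 0, 0, 0],
    [0, -0.05, -0.05, -0.15, 0, 0, 0],
    [0, -0.05, -0.05, -0.15, 0, 0, 0]
  ]
}}

```text
time_s: 18.6
position: [0.4485, -0.3232, 0.1343]
tcp_rot: [-2.449, -1.08, -0.962]
contact_force: [-0.2, 0.1, 0.2]
width: 0.0438
```

```bash
python3 snap.py w26
```

```text
18.6 [-1.1212  0.5935  1.5302  0.6955  1.402  -0.6405] [ 0.4485 -0.3232  0.1343] [-2.4487 -1.0802 -0.9619] 0.04384066169189201 [-0.2427  0.1052  0.1686]
TCP mill mm [ -0.0027 -61.9625 134.2743] tool axes in mill x,y,z [-0.0003  0.7323  0.681 ] [ 1.      0.0016 -0.0012] [-0.0019  0.681  -0.7323] tilt deg -0.06822709416019569 yaw err 0.09011588567519464 roll 42.919617460813235
```

View pics/w26.png

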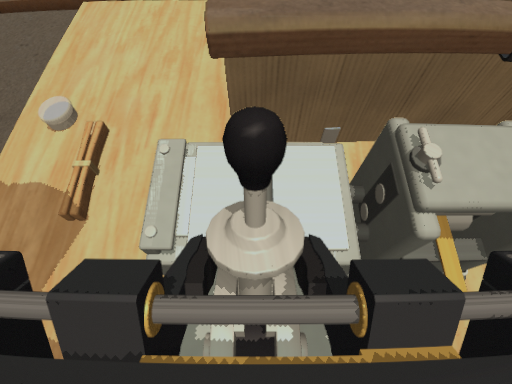

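Emit:
{"fn": "move_arm", "kwargs": {
  "moves": [
    [0.1, -0.9, -1.0, 1.46, 0, 0, 0],
    [0.1, -2.3, -2.5, 3.66, 0, 0, 0],
    [0.1, -4.6, -5.0, 7.3, 0, 0, 0],
    [0.1, -6.9, -7.5, 11, 0, 0, 0],
    [0.1, -8, -8.8, 13, 0, 0, 0],
    [0.1, -8, -8.8, 13, 0, 0, 0]
  ]
}}

```text
time_s: 19.25
position: [0.3676, -0.4133, 0.2663]
tcp_rot: [-2.455, -1.082, -0.963]
contact_force: [0.5, 0.0, 0.3]
width: 0.0484
```

```bash
python3 snap.py w27 scene; python3 - <<'E'
from ik import *
c=load("w27.npy");T=camT(c,c["pos"],c["rot"])
for a in(.35,.38,.41,.43):
    P=[m2w(leverpt(r,a)) for r in(170,120,125,132)];print(a,proj(c,P,T).round(1).tolist())
P=np.array([[-53,43,104],[-53,-43,104],[72,50,90],[72,-50,90],[-47,42,95],[62,42,95],[62,-42,95],[-47,-42,95]])
print(proj(c,np.array([m2w(p) for p in P]),T).round(0).tolist())
crop(c["img"],130,60,390,270,3,"pics/w27c.png")
t=load("w27t.npy");crop(t["img"],270,120,430,280,4,"pics/w27s.png")
E
```

```text
19.25 [-1.3125  0.4903  1.2722  0.6271  1.7904 -0.5626] [ 0.3676 -0.4133  0.2663] [-2.4547 -1.0817 -0.963 ] 0.04843103380418709 [0.454  0.0235 0.2651]
TCP mill mm [   1.0941 -183.0489  266.3101] tool axes in mill x,y,z [-0.0016  0.7343  0.6788] [ 1.     -0.001   0.0035] [ 0.0033  0.6788 -0.7343] tilt deg 0.20067265727480524 yaw err -0.05954033286560344 roll 42.7521393570509
0.35 [[253.7, 125.4], [253.8, 168.3], [253.8, 164.4], [253.8, 158.9]]
0.38 [[253.8, 122.6], [253.8, 166.2], [253.8, 162.2], [253.8, 156.6]]
0.41 [[253.8, 120.1], [253.8, 164.1], [253.8, 160.1], [253.8, 154.4]]
0.43 [[253.8, 118.5], [253.8, 162.9], [253.8, 158.8], [253.8, 153.1]]
[[215.0, 124.0], [211.0, 180.0], [305.0, 127.0], [311.0, 190.0], [220.0, 129.0], [299.0, 129.0], [303.0, 183.0], [216.0, 183.0]]
```

View pics/w27c.png

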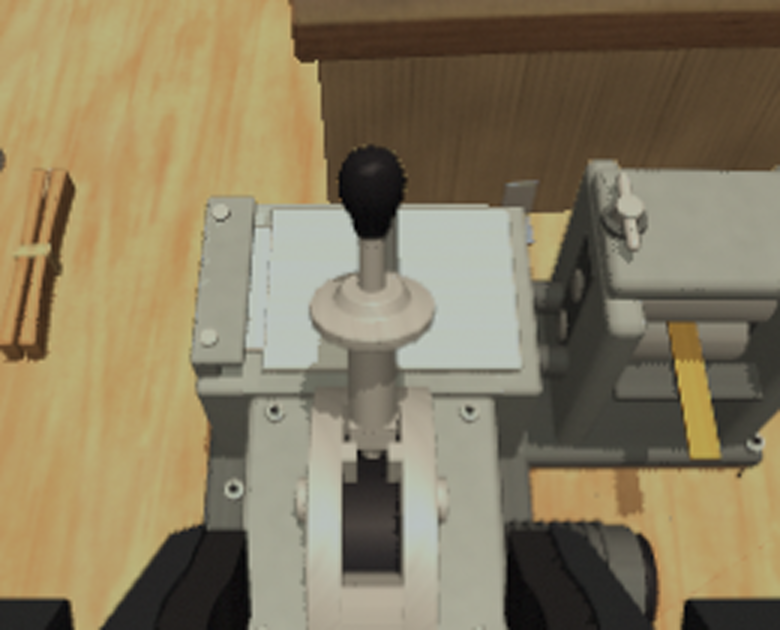

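View pics/w27s.png

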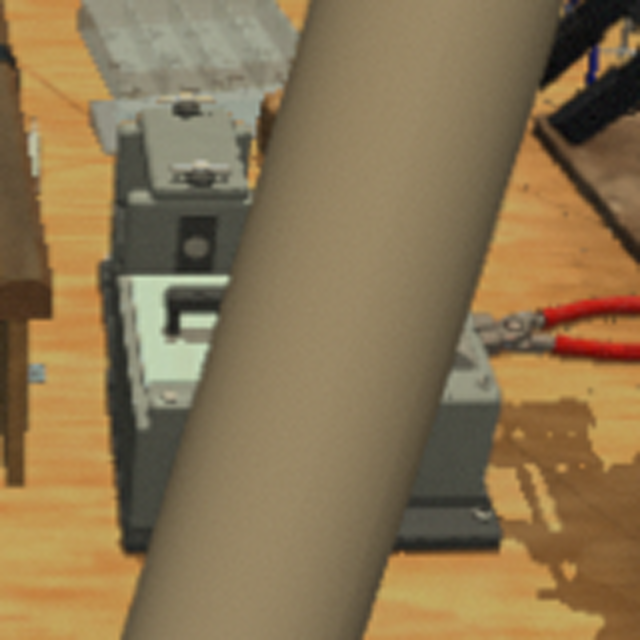

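```bash
python3 -c "
from plant import bot
s=bot.get_state();print(s['time_s'],s['qvel'],s['contact_force']);print(bot.sign_off())"
```

```text
19.35 [ 2.02818732e-02  1.38283742e-02  2.91161849e-02  1.62934331e-03
 -2.18049180e-04  3.84240234e-05] [ 8.95383821e-04 -7.96900751e-01 -9.59361343e-01]
the job is handed in; nothing more can be done
None
```

I put the gear cover back on the case and set the direction lever to reverse with its collar down. I handed the job in at 19.35 s of the 69 s allowed. Sign-off gives no verdict, so the results below are from my own checks.

- **Cover:** I gripped it by the bar, tilted 12° to keep the gripper clear of the jar. The lip went under the ledge, and I swung the cover down until pressing met firm contact. In the last wrist picture its four plate corners were within about 1 px (roughly 1 mm) of where they should be when home.
- **Lever and collar:** I gripped the collar's sleeve from the right, lifted it about 14–15 mm and carried the lever through the gate to about 0.40 rad. I then lowered the collar and let go.
    - In the last picture the knob puts the lever at about 0.39 rad.
    - The flange sat within about 1 px of the "down" position, so the collar is no more than about 1 mm up.
    - After letting go the tool read near zero force, and then I backed the gripper away.
- **Bystanders:** I never touched the clamp, pot, jar or cup on purpose, and I saw nothing knocked or out of place. I did not measure their positions at the end.
- **One disagreement:** the lip touched the rim about 3 mm lower than the camera estimate of the grip predicted. I used the contact height for the swing down.

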